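# Reset the spring impact tester for the next wood sample

## Robot

A 7-joint arm with a two-finger parallel gripper is mounted at the origin on the work surface. World frame = base frame: x ahead of the robot, y to its left, z up, the work surface at z = 0. Lengths are in m, angles in rad, forces in N, time in s.
With the tool pointing down it reaches from about 0.4 to 0.85 m from the base axis. Payload 10.4 kg.
Tool frame: the origin (TCP) lies between the finger pads; the fingertips stand 11 mm ahead of it and the grasp point (between the pads) lies 8 mm behind it; x points along the fingers, y is the direction in which the jaws open and shut, and the axes are right-handed (so a half turn about x gives the same grasp; the last joint's range is limited). The gripper opens to 87 mm and grips with 3 to 60 N. Pads are 19 mm wide; open, the fingers measure 117 mm over their backs; the gripper's body (75 mm by 190 mm) begins 51 mm behind the grasp point.
Start: joints at [1.159, 0.332, -0.065, 1.46, 0.022, 1.35, -0.088], TCP at [0.237, -0.578, 0.234] pointing down, gripper open.
Joint ranges: [-2.6, 2.6], [-0.5, 2.12], [-1.47, 1.34], [0.16, 2.42], [-1.27, 4.41], [0.06, 2.06], [-2.6, 2.6]. Speed limits (rad/s): [2.22, 2.22, 2.79, 2.79, 3.14, 3.14, 3.14].

## Interface

Orientations are given as a unit quaternion [x, y, z, w].
In Python, from bench import r, cams, ticket gives the robot as it stands. The module is installed in compiled form; this text tells all that it offers.
- The arm moves only by the tool drive_tool, never from a script. Its argument "moves" is text: rows parted by semicolons, each of 5 numbers parted by spaces: the shift along the world's x, y, z in m, then the turn about the world's z in degrees, then the closure, from 0 (fully open) to 1 (shut). In form: x y z twist grip; .... A call has 1 to 20 rows; each row shifts and turns the commanded pose from where the row before left it; what a row does not reach is not made up. A row lasts 1/8 s, in which the tool goes at most 62.5 mm and 10.7 degrees, less where a joint would pass 70% of its speed; a pose out of reach is approached as far as the arm can. A call is refused whole if a number of a shift passes 0.0625 or a number of a turn 10.7, either way. A call with a gripper value outside its range is refused whole. The fingers move at their own pace and stop on an object; "newtons" is the grip in N (left out, the last holds). Time passes only in rows, so rows that do not move let the fingers close. It gives the time, the measured TCP pose, the force and the opening at its end, in the units of the state.
- r.read_state(): the state, without advancing time (a new reading comes with each control period).
- cams.camera(name): name is "side" or "top"; returns a dict with "color" (480x640x3 uint8, red, green, blue), "fx", "fy", "cx", "cy" (pixels), "extrinsics" (4x4, takes a point from camera to world coordinates). Camera axes: x right, y down, z forward; pixel columns grow to the right and rows downward; lengths in m; the calibration is good to about 2 mm. A picture is of the moment at which its call begins. There is no depth.
- ticket.close_job(): hands the job in, once; it reports no verdict.
The state is a dict: "time": time; "joint_positions": joint angles; "joint_vel": joint speeds; "joint_torque": joint torques, N m; "ee_pos": TCP position; "eef_rot": TCP orientation; "ft_force": force on the tool from outside, world axes, zero at the start; "torque": the same for the moment, N m; "width": finger opening in m.
Only numpy, scipy, OpenCV 4.12 (cv2) and the standard library are available. Lean on these libraries where they do the work, as an engineer would, in place of code of your own. Each camera call takes 0.05 s, during which the arm holds its last target.

## Task

Get the impact tester ready for its next shot: first draw the sprung striker bail back and hook it on its hair-trigger catch, never letting it snap down; then lay the long fresh strip centred on the anvil between the guide pins, and after that push the toggle clamp's handle over past its dead point so the pad holds the strip. Put every short tested stub from the bench into the wooden tray, before, between or after, and leave the fixings box, glue bottle and try square alone.

Things in the scene. Friction and masses are not known exactly. Their poses are not given: they have to be found in the camera images.
- tester: spring impact tester, bolted down: plywood base 420 x 130 x 18 mm. Origin on the underside, straight below the bail's hinge; the base runs from x = -130 to +290 mm and y = -65 to +65 mm of it. Its x axis runs from the catch post (x = -85) past the hinge (x = 0) and along the anvil (x = 65 to 195) to the toggle clamp (x = 225 to 290); z is up
- bail (a joint): angle of the striker bail, a U-shaped steel arm on a spring hinge, rad: 0 down over the anvil, 1.57 upright, hooked at about 1.73 (leaning a little back to the catch post), end stop 2.0. The spring pulls it to 0, with 2 N at the bar at 0 and 4 N drawn back; let go unhooked, it snaps down. To hook it, draw back to about 1.87, ease forward to 1.73 and let go
- bail_hinge (a point): middle of the bail's hinge axis, which runs along the tester's y axis, 52 mm above the bench. An 8 mm cross rod of the bail, 50 mm from the hinge, is what the catch holds: it starts to lift the catch at about 1.3 rad, and the catch drops behind it by about 1.77 rad
- bail_bar (a point): middle of the bail's round steel cross bar, 12 mm thick, parallel to the hinge and 120 mm from it; 70 mm clear between the side arms. At bail angle q it lies 120 cos q along the tester's x and 120 sin q above the hinge (52 mm above the bench when down); it can roll between fingers that close along the tester's x
- pawl (a joint): angle of the brass hair-trigger catch on its post, rad: 0 down (holds the bail), positive with its nose lifted; a weak spring lowers it. Nose at tester x = -4 to +22 mm, top of its beam 122 mm above the bench, trigger tab at x = -145. A push of about 2 N that lifts the nose or presses the tab down fires the bail
- nest (a point): centre of the top of the anvil bar (130 x 28 mm, 26 mm above the bench, 8 mm above the base), along the tester's x. Two pairs of 6 mm guide pins, tops 38 mm above the bench, stand at x = -45 and +45 mm from here, 38 mm clear between the pins of a pair. The strip lies here lengthwise, centred, underside on the anvil; fingers can pass down beside the anvil bar
- strip: fresh test strip of wood 130 x 30 x 22 mm (x, y, z), 45 to 90 g, the only long piece; origin at the centre of its underside
- clamp_handle (a joint): angle of the toggle clamp's handle, rad: 0 open (rising from its pivot, leaning 0.5 rad from upright away from the anvil), 1.05 fully shut (about level, pointing away from the anvil). Stays where left; dead point at 0.92, past which the clamp's spring takes it to the stop if the strip is beneath. Press it over and down from the anvil side with 2 to 8 N
- clamp_pivot (a point): pivot of the handle, 81 mm above the bench; its axis is along the tester's y. At joint value q the handle points sin(0.5+q) along the tester's x and cos(0.5+q) up
- handle_tip (a point): end of the clamp handle, 86 mm from the pivot; the outer 60 mm is a round black rubber grip of 18 mm diameter
- clamp_pad: rubber pad, 18 mm across, on the clamp's arm: raised about 0.12 m above the bench near tester x = 220 while open, pressing on the strip at tester x = 180 when shut. Origin on the clamp's arm 24.5 mm above the pad's face (along the pad's own z)
- tray_in (a point): centre of the inner floor of the open wooden tray, outside 120 x 180 x 30 mm (x, y, z), walls and floor 5 mm; axes along its sides. Fixed to the bench
- stub_a: tested stub of wood, a block 46 x 26 x 22 mm (x, y, z) with a dark dent mark across its top, about 20 g; origin at the centre of its underside. Two to four of these lie on the bench; an absent one reads None
- stub_b: tested stub of wood, a block 46 x 26 x 22 mm (x, y, z) with a dark dent mark across its top, about 20 g; origin at the centre of its underside. Two to four of these lie on the bench; an absent one reads None
- stub_c: tested stub of wood, a block 46 x 26 x 22 mm (x, y, z) with a dark dent mark across its top, about 20 g; origin at the centre of its underside. Two to four of these lie on the bench; an absent one reads None
- stub_d: tested stub of wood, a block 46 x 26 x 22 mm (x, y, z) with a dark dent mark across its top, about 20 g; origin at the centre of its underside. Two to four of these lie on the bench; an absent one reads None
- fixings_box: bystander: clear closed box 94 x 134 x 53 mm with screws in it; origin at the centre of its underside; leave alone
- glue: bystander: white glue bottle, 60 mm across, 160 mm tall; origin at the centre of its underside; leave alone
- square: bystander: try square, wooden stock 110 mm and steel blade 160 mm; origin under the middle of the stock; leave alone
There are look-alikes about, which are no part of the job. Leave any pink, turquoise or white look-alike of the stub_b alone.

How it is judged:
By the outcome, as a careful person would: the job done as asked, in the order asked, and still so for the second after the job is handed in, with the robot touching nothing.
Of stub_a, stub_b, stub_c, stub_d only 2 to 4 are there at a start; the rules pass over those that are not, and their reading is None.
At some moment in a run one of stub_a, stub_b, stub_c, stub_d may be knocked a few centimetres aside while the robot is not near it.
It also fails if it takes over 210 s, if anything falls off the work surface, if the arm or the gripper's body presses on something with over 40 N, if the wrist force passes 120 N, or if a joint passes its speed limit or range.

## Working session

There is one attempt and no reset: what is moved stays moved. The work goes in short steps, Python scripts to look and compute and a tool call to move; the robot and the scene stay as the last step left them, time stands still between calls to the robot, and variables do not carry over. Pictures are saved under pics/ and viewed, and the job is handed in when it is done.

Besides the shell and the picture viewer there is one more tool, called after ">>>" as a command line: name --argument value ..., lists and objects as JSON in quotes. drive_tool: Moves the arm, as the interface text tells. Its arguments: {"type":"object","properties":{"moves":{"type":"string"},"newtons":{"type":"number"}},"required":["moves"]}

```bash
mkdir -p pics; ls
python3 - <<'E'
from bench import r,cams
import cv2
s=r.read_state()
for k,v in s.items(): print(k,v)
for n in("side","top"):
    c=cams.camera(n); cv2.imwrite(f"pics/{n}0.png",c["color"][:,:,::-1])
    print(n,c["fx"],c["fy"],c["cx"],c["cy"]);print(c["extrinsics"])
E
```

```text
pics
time 0.0
joint_positions [ 1.15934912  0.33285852 -0.06470165  1.46091992  0.02161198  1.34989941
 -0.08850408]
joint_vel [-0.00139786  0.00024979 -0.00041991  0.00029174  0.00064095  0.0004134
 -0.00010248]
joint_torque [ 2.92059613e-04 -6.23250532e+01  2.46948941e-02 -3.89908898e+01
 -6.13635569e-02  3.95030226e-02  2.43236254e-04]
ee_pos [ 0.2368067  -0.57800933  0.23277249]
eef_rot [-0.69366188 -0.13709696  0.6939036  -0.13614482]
ft_force [ 0.4401089  -0.61630736  0.15484622]
torque [-0.01889672  0.00577862  0.01539033]
width 0.08693487288270761
side 558.3114196878923 558.3114196878923 316.2011959297752 239.6076826082757
[[-0.99934417 -0.01978768  0.03032605  0.53931904]
 [-0.03522595  0.72523958 -0.68759486  0.76736338]
 [-0.00838775 -0.68821218 -0.72546098  0.94396099]
 [ 0.          0.          0.          1.        ]]
top 574.735102715916 574.735102715916 315.24626436953986 242.30133535160653
[[-2.43343727e-02 -9.88465648e-01  1.49477428e-01  3.56837789e-01]
 [-9.99698691e-01  2.45422261e-02 -4.54203029e-04  1.24232022e-02]
 [-3.21954475e-03 -1.49443442e-01 -9.88765034e-01  1.65744312e+00]
 [ 0.00000000e+00  0.00000000e+00  0.00000000e+00  1.00000000e+00]]
```

View pics/side0.png

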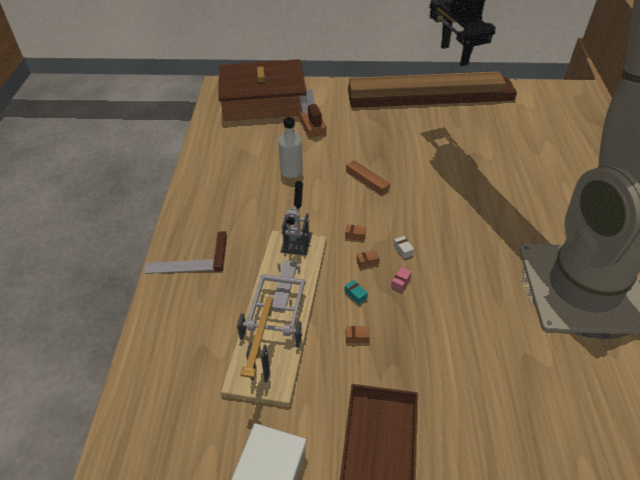

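View pics/top0.png

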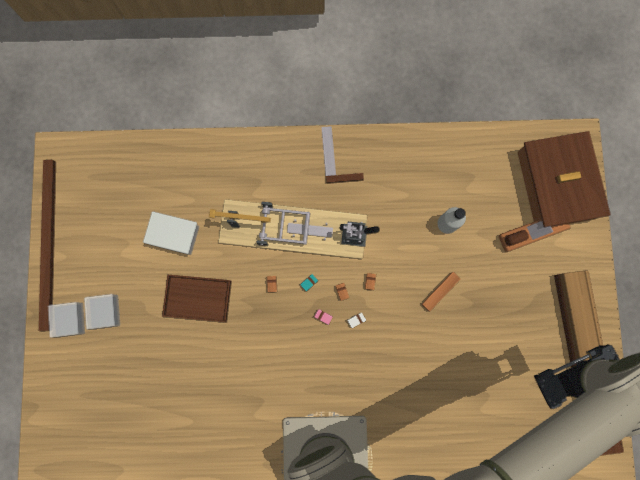

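The side view shows the strip at (368,177), brown stubs at (356,232), (368,259) and (357,334), look-alikes at (404,247) white, (401,279) pink and (356,292) turquoise, and the tester around (280,310). Next I'll take enlarged crops.

```bash
cat > h.py <<'E'
import numpy as np, cv2
from bench import r,cams
def cam(n,save=None):
    c=cams.camera(n)
    if save: cv2.imwrite(f"pics/{save}.png",c["color"][:,:,::-1])
    return c
def ray(c,u,v,z):
    E=c["extrinsics"]; d=E[:3,:3]@np.array([(u-c["cx"])/c["fx"],(v-c["cy"])/c["fy"],1]); o=E[:3,3]
    return o+d*(z-o[2])/d[2]
def proj(c,p):
    E=c["extrinsics"]; q=E[:3,:3].T@(np.array(p)-E[:3,3]); return np.array([c["fx"]*q[0]/q[2]+c["cx"],c["fy"]*q[1]/q[2]+c["cy"]])
def tri(c1,p1,c2,p2):
    A=[];b=[]
    for c,(u,v) in((c1,p1),(c2,p2)):
        E=c["extrinsics"]; d=E[:3,:3]@np.array([(u-c["cx"])/c["fx"],(v-c["cy"])/c["fy"],1]);d/=np.linalg.norm(d)
        P=np.eye(3)-np.outer(d,d);A.append(P);b.append(P@E[:3,3])
    x=np.linalg.lstsq(np.vstack(A),np.hstack(b),rcond=None)[0]
    return x
def crop(c,x0,y0,x1,y1,k,name):
    im=c["color"][y0:y1,x0:x1,::-1]
    im=cv2.resize(im,None,fx=k,fy=k,interpolation=cv2.INTER_CUBIC)
    cv2.imwrite(f"pics/{name}.png",im)
E
python3 - <<'E'
from h import *
s=cam("side");t=cam("top")
crop(s,210,170,410,410,2.5,"s1"); crop(t,200,180,400,340,4,"t1")
# stubs+strip blobs in top by colour
for n,c,roi in(("top",t,(230,255,480,330)),("side",s,(335,150,420,350))):
    x0,y0,x1,y1=roi
    h=cv2.cvtColor(c["color"],cv2.COLOR_RGB2HSV)[y0:y1,x0:x1]
    m=((h[...,0]<12)&(h[...,1]>130)).astype(np.uint8)
    m=cv2.morphologyEx(m,cv2.MORPH_CLOSE,np.ones((5,5)))
    N,L,st,ce=cv2.connectedComponentsWithStats(m)
    for i in range(1,N):
        if st[i,4]>40:
            rc=cv2.minAreaRect(np.argwhere(L==i)[:,::-1].astype(np.float32))
            print(n,ce[i]+[x0,y0],st[i,4],rc)
            if n=="top":
                p=ray(c,*(ce[i]+[x0,y0]),.018);print("  w",p.round(4))
E
```

```text
side [355.73684211 169.03157895] 95 ((21.407691955566406, 19.661537170410156), (14.263993263244629, 11.411195755004883), 29.744882583618164)
side [375.21705426 182.44573643] 258 ((40.26922607421875, 32.346153259277344), (26.34825897216797, 13.035454750061035), 33.690067291259766)
side [355.36129032 232.23870968] 155 ((20.5, 82.5), (13.0, 17.0), 90.0)
side [367.37899543 259.08219178] 219 ((32.08823776245117, 108.85295867919922), (13.339459419250488, 19.160314559936523), 75.96376037597656)
side [356.80228137 334.50190114] 263 ((22.0, 184.5), (15.0, 22.0), 90.0)
```

View pics/s1.png

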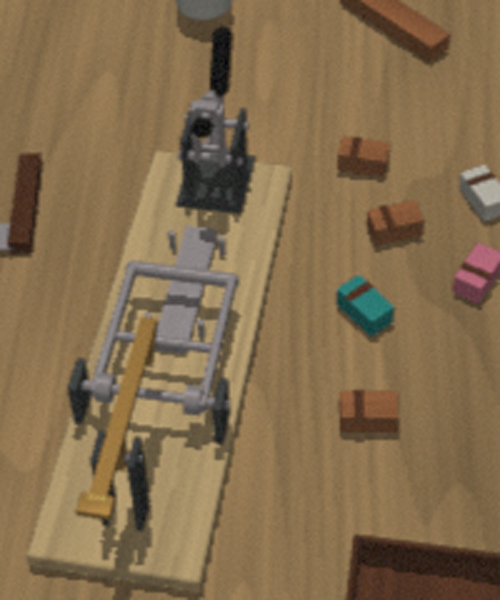

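View pics/t1.png

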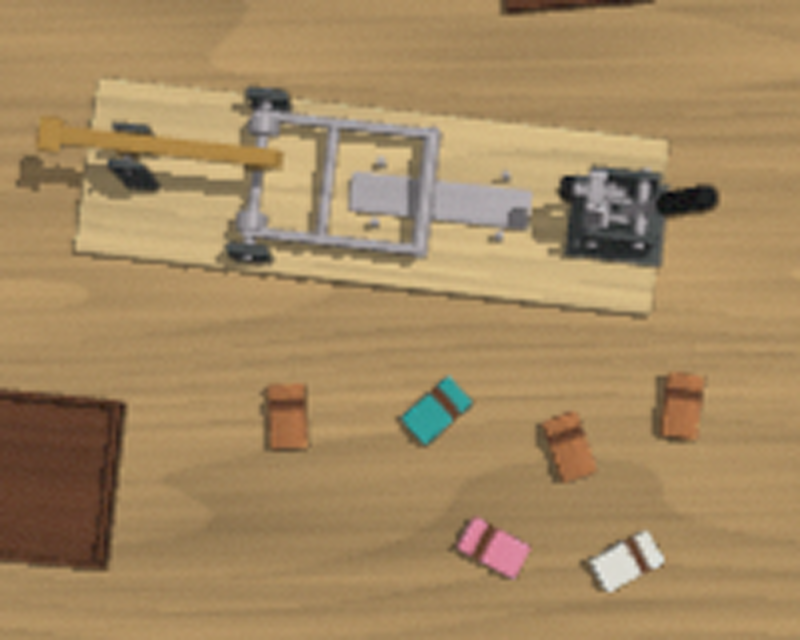

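Run:
```python
from h import *
from scipy.spatial.transform import Rotation as R
s=cam("side");t=cam("top")
cr=lambda u,v:(u/4+200-.375,v/4+180-.375)
P=[ray(t,*cr(u,v),.018) for u,v in((98,80),(668,142),(650,316),(76,252))]
P=np.array(P);print("base corners\n",P.round(4),np.linalg.norm(P[1]-P[0]),np.linalg.norm(P[2]-P[1]),np.linalg.norm(P[3]-P[2]))
sc=lambda u,v:(u/2.5+210-.3,v/2.5+170-.3)
S=np.array([ray(s,*sc(u,v),.018) for u,v in((155,152),(292,168),(198,583),(30,560))]);print("side corners (TL,TR,BR,BL)\n",S.round(4))
# stub corners, z=.022
for n,q in dict(A=[(664,374),(704,376),(697,441),(656,438)],B=[(543,421),(574,411),(597,471),(563,482)],C=[(265,385),(306,384),(309,449),(267,450)]).items():
    W=np.array([ray(t,*cr(u,v),.02) for u,v in q]);print(n,W.mean(0).round(4),np.linalg.norm(W[1]-W[0]).round(3),np.linalg.norm(W[2]-W[1]).round(3),"long axis deg",[np.degrees(np.arctan2(*(W[a]-W[b])[1::-1])).round(1) for a,b in((0,3),(1,2))])
crop(t,410,260,470,320,10,"t2");crop(t,150,260,250,340,6,"t3")
st=r.read_state();print(R.from_quat(st["eef_rot"]).as_matrix().round(3))
```

```text
base corners
 [[ 0.7372  0.2745  0.018 ]
 [ 0.6808 -0.1395  0.018 ]
 [ 0.5539 -0.1218  0.018 ]
 [ 0.6107  0.2905  0.018 ]] 0.4178303813665212 0.1280809861895097 0.4161301895228982
side corners (TL,TR,BR,BL)
 [[ 0.6825 -0.1366  0.018 ]
 [ 0.5547 -0.1195  0.018 ]
 [ 0.6127  0.2938  0.018 ]
 [ 0.7359  0.2796  0.018 ]]
A [ 0.4878 -0.1408  0.02  ] 0.029 0.047 long axis deg [np.float64(-9.2), np.float64(-8.4)]
B [ 0.4619 -0.0608  0.02  ] 0.023 0.046 long axis deg [np.float64(16.5), np.float64(19.2)]
C [0.4877 0.1398 0.02  ] 0.029 0.046 long axis deg [np.float64(1.1), np.float64(1.8)]
[[-0.     0.379 -0.925]
 [ 0.    -0.925 -0.379]
 [-1.    -0.     0.   ]]
```

View pics/t2.png

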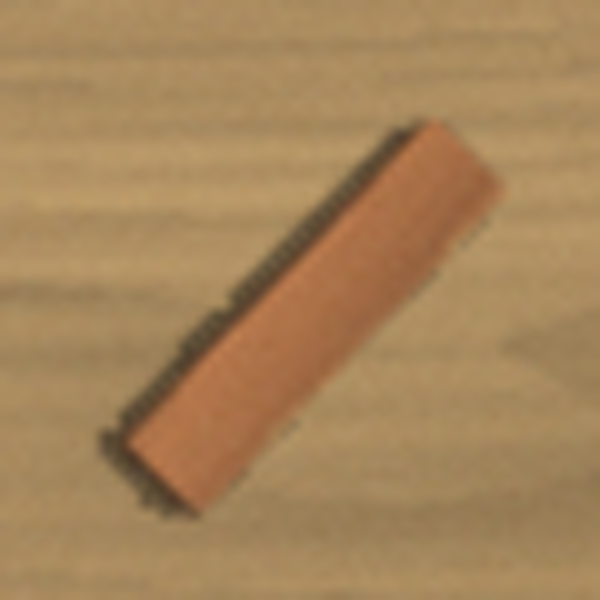

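View pics/t3.png

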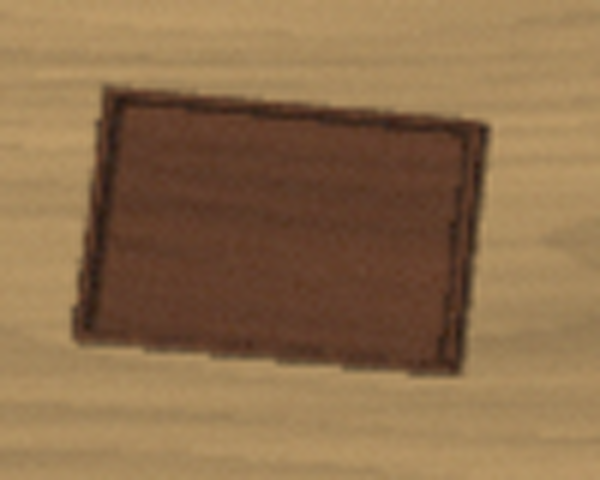

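```bash
cat >> h.py <<'E'
def fitpose(W,M):
    W=np.array(W)[:,:2];M=np.array(M)[:,:2];w=W.mean(0);m=M.mean(0)
    a=W-w;b=M-m; th=np.arctan2((b[:,0]*a[:,1]-b[:,1]*a[:,0]).sum(),(a*b).sum())
    c,s=np.cos(th),np.sin(th);o=w-np.array([[c,-s],[s,c]])@m
    return o,th
def T(o,th,p):
    c,s=np.cos(th),np.sin(th);return np.array([o[0]+c*p[0]-s*p[1],o[1]+s*p[0]+c*p[1],p[2]])
E
python3 - <<'E'
from h import *
s=cam("side");t=cam("top")
top=[[ 0.7372,0.2745],[0.6808,-0.1395],[0.5539,-0.1218],[0.6107,0.2905]]
side=[[0.7359,0.2796],[0.6825,-0.1366],[0.5547,-0.1195],[0.6127,0.2938]]
# in tester frame: x -130 end near +y; y? yaw -98: y axis = (0.99,-.14): +y toward +x world
M=[[-.13,.065],[.29,.065],[.29,-.065],[-.13,-.065]]
for W in(top,side,top+side):
    o,th=fitpose(W,M*(len(W)//4));print(o.round(4),np.degrees(th).round(2))
print("hinge",T(o,th,[0,0,.052]),"bar",T(o,th,[.12,0,.052]),"nest",T(o,th,[.13,0,.026]))
pts=[[.12,.03,.052],[.12,-.03,.052],[0,0,.052]]+[[.065+a,b,.026] for a in(0,.13) for b in(-.014,.014)]+[[.13+a,b,.038] for a in(-.045,.045) for b in(-.022,.022)]+[[-.004,0,.122],[-.145,0,.122],[.022,0,.122]]+M_ if False else [[.12,.03,.052],[.12,-.03,.052],[0,0,.052]]+[[.065+a,b,.026] for a in(0,.13) for b in(-.014,.014)]+[[.13+a,b,.038] for a in(-.045,.045) for b in(-.022,.022)]+[[-.145,0,.122],[.022,0,.122]]+[m+[.018] for m in M]
for n,c,(x0,y0,x1,y1),k in(("side",s,(210,170,410,410),2.5),("top",t,(200,180,400,340),4)):
    im=cv2.resize(c["color"][y0:y1,x0:x1,::-1],None,fx=k,fy=k,interpolation=cv2.INTER_CUBIC)
    for p in pts:
        u=(proj(c,T(o,th,p))-[x0,y0]+.5)*k-.5; cv2.circle(im,tuple(int(a) for a in u),3,(0,0,255),-1)
    cv2.imwrite(f"pics/ov_{n}.png",im)
# strip, tray from top
cr=lambda u,v,k,x,y:(u/k+x-.45,v/k+y-.45)
W=[ray(t,*cr(u,v,10,410,260),.022) for u,v in((432,120),(502,187),(200,515),(128,440))]
W=np.array(W);print("strip",W.mean(0).round(4),[np.linalg.norm(W[i]-W[(i+1)%4]).round(4) for i in range(4)],np.degrees(np.arctan2(*(W[0]-W[3])[1::-1])))
W=[ray(t,*cr(u,v,6,150,260),.03) for u,v in((106,88),(489,123),(461,374),(76,340))]
W=np.array(W);print("tray",W.round(4),W.mean(0).round(4),[np.linalg.norm(W[i]-W[(i+1)%4]).round(4) for i in range(4)])
E
```

```text
[0.6565 0.1552] -97.78
[0.657  0.1586] -97.6
[0.6568 0.1569] -97.69
hinge [0.65675761 0.15690518 0.052     ] bar [0.6406962  0.03798491 0.052     ] nest [0.63935774 0.02807489 0.026     ]
strip [ 0.4553 -0.3423  0.022 ] [np.float64(0.0272), np.float64(0.1284), np.float64(0.0289), np.float64(0.1274)] -45.87015546369766
tray [[0.5216 0.4345 0.03  ]
 [0.5005 0.2531 0.03  ]
 [0.3832 0.2665 0.03  ]
 [0.4034 0.4469 0.03  ]] [0.4522 0.3503 0.03  ] [np.float64(0.1826), np.float64(0.118), np.float64(0.1816), np.float64(0.1188)]
```

View pics/ov_side.png

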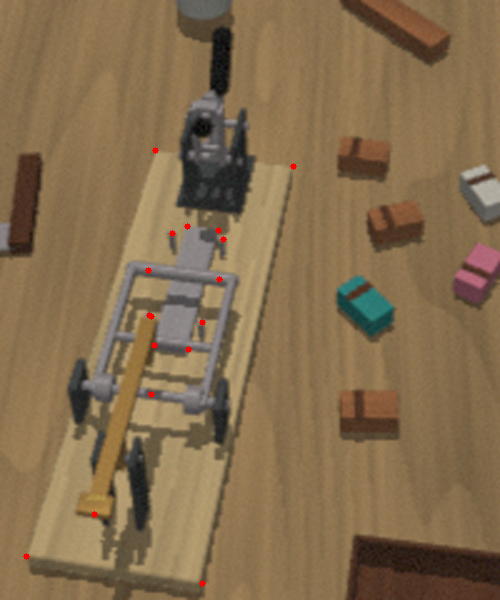

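View pics/ov_top.png

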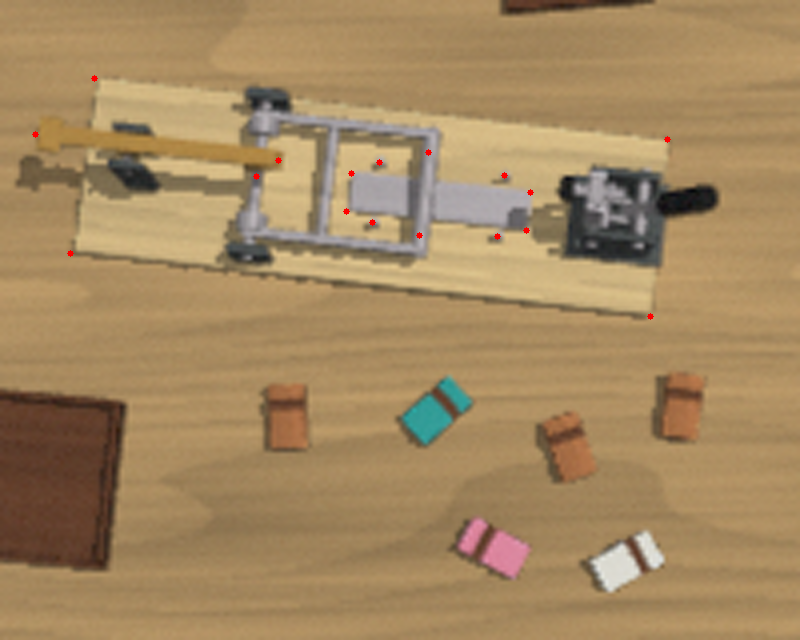

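Run:
```python
from h import *
s=cam("side");t=cam("top")
ct=lambda u,v:(u/4+200-.375,v/4+180-.375);cs=lambda u,v:(u/2.5+210-.3,v/2.5+170-.3)
for a,b in(((434,133),(133,267)),((420,250),(236,278))):
    p=tri(t,ct(*a),s,cs(*b));print(p.round(4), ray(t,*ct(*a),.052).round(4),ray(s,*cs(*b),.052).round(4))
o=np.array([.6567,.1565]);th=np.radians(-97.7)
for p in([.12,.041,.052],[.12,-.041,.052]):print(T(o,th,p).round(4))
im=np.hstack([cv2.resize(s["color"][0:80,410:510,::-1],None,fx=4,fy=4),cv2.resize(t["color"][330:430,520:640,::-1],None,fx=3.2,fy=3.2)]) if 0 else cv2.resize(s["color"][0:80,410:510,::-1],None,fx=6,fy=6);cv2.imwrite("pics/g.png",im)
```

```text
[0.6842 0.0299 0.0516] [0.6848 0.0299 0.052 ] [0.6834 0.0304 0.052 ]
[0.5988 0.0418 0.055 ] [0.6008 0.0417 0.052 ] [0.5974 0.0397 0.052 ]
[0.6813 0.0321 0.052 ]
[0.6    0.0431 0.052 ]
```

View pics/g.png

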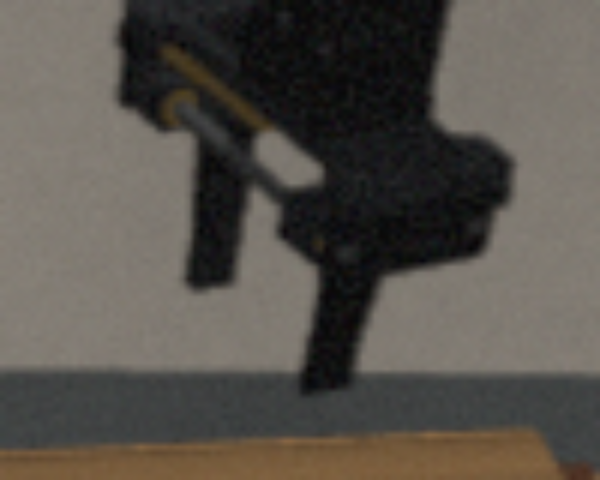

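>>> drive_tool --moves "0.0289 0.0439 0.005 -2 0;0.0289 0.0439 0.005 -2 0;0.0289 0.0439 0.005 -2 0;0.0289 0.0439 0.005 -2 0;0.0289 0.0439 0.005 -2 0;0.0289 0.0439 0.005 -2 0;0.0289 0.0439 0.005 -2 0;0.0289 0.0439 0.005 -2 0;0.0289 0.0439 0.005 -2 0;0.0289 0.0439 0.005 -2 0;0.0289 0.0439 0.005 -2 0;0.0289 0.0439 0.005 -2 0;0.0289 0.0439 0.005 -3 0;0.0289 0.0439 0.005 -3 0;0 0 0 0 0;0 0 0 0 0" --newtons 40

```text
time: 2.5
ee_pos: [0.6415, 0.0359, 0.3033]
eef_rot: [-0.705, 0.048, 0.706, 0.047]
ft_force: [0.1, -0.4, -1.0]
width: 0.0865
```

>>> drive_tool --moves "0 0.0005 -0.04 0 0.3;0 0 -0.04 0 0.3;0 0 -0.04 0 0.3;0 0 -0.04 0 0.3;0 0 -0.03 0 0.3;0 0 0 0 0.3;0 0 0 0 0.3"

```text
time: 3.38
ee_pos: [0.6422, 0.0359, 0.1153]
eef_rot: [0.706, -0.048, -0.705, -0.048]
ft_force: [0.4, 0.1, 0.1]
width: 0.061
```

Run:
```python
from h import *
s=cam("side");t=cam("top")
a=cv2.resize(s["color"][180:380,210:350,::-1],None,fx=3,fy=3,interpolation=cv2.INTER_CUBIC)
b=cv2.resize(t["color"][180:280,220:330,::-1],None,fx=3.4,fy=3.4,interpolation=cv2.INTER_CUBIC)
o=np.zeros((600,800,3),np.uint8);o[:600,:420]=a;o[:b.shape[0],425:425+b.shape[1]]=b[:,:375];cv2.imwrite("pics/b1.png",o);print(r.read_state()["ee_pos"],r.read_state()["ft_force"])
```

```text
[0.64251289 0.03642077 0.11559633] [ 0.63327135  0.36922125 -0.52737658]
```

View pics/b1.png

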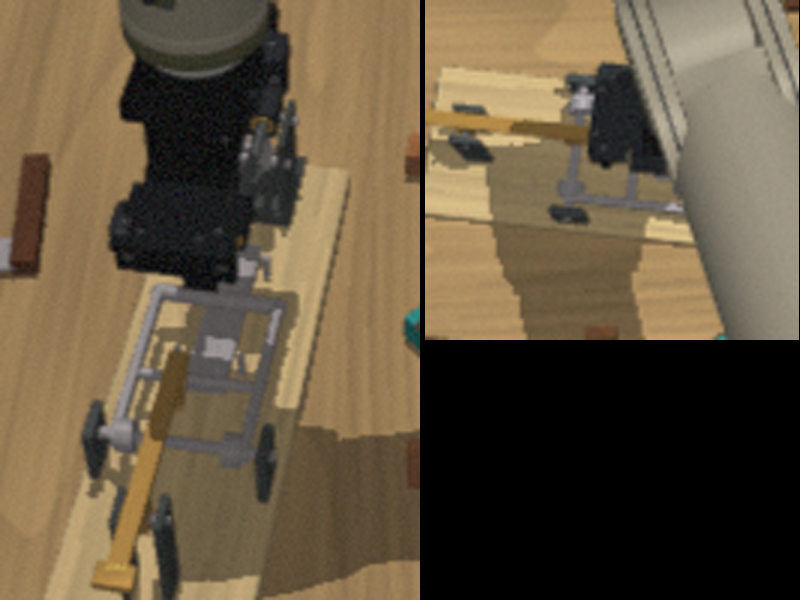

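>>> drive_tool --moves "0 0 -0.015 0 0.3;0 0 -0.015 0 0.3;0 0 -0.015 0 0.3;0 0 0 0 0.3"

```text
time: 3.98
ee_pos: [0.6404, 0.0366, 0.0665]
eef_rot: [-0.704, 0.048, 0.707, 0.047]
ft_force: [0.2, -0.1, 0.9]
width: 0.0609
```

>>> drive_tool --moves "0 0 -0.007 0 0.3;0 0 -0.007 0 0.3;0 0 0 0 0.3;0 0 0 0 0.3"

```text
time: 4.47
ee_pos: [0.6417, 0.0368, 0.0548]
eef_rot: [0.706, -0.048, -0.705, -0.048]
ft_force: [-0.3, 0.7, 0.6]
width: 0.0607
```

>>> drive_tool --moves "0 0 0 0 0.5;0 0 0 0 0.7;0 0 0 0 0.8;0 0 0 0 0.9;0 0 0 0 1;0 0 0 0 1;0 0 0 0 1;0 0 0 0 1" --newtons 45

```text
time: 5.48
ee_pos: [0.6417, 0.038, 0.0546]
eef_rot: [0.706, -0.047, -0.705, -0.048]
ft_force: [2.3, 5.0, -2.0]
width: 0.0107
```

Run:
```python
from h import *
s=cam("side");crop(s,200,180,380,380,3,"b2");print(r.read_state()["ee_pos"],r.read_state()["ft_force"])
```

```text
[0.64164724 0.037977   0.05460179] [ 1.9450581   5.63118695 -0.7355458 ]
```

View pics/b2.png

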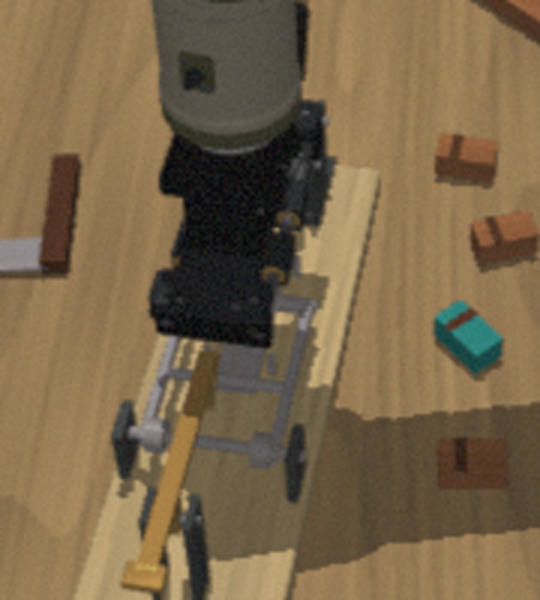

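Run:
```python
from h import *
th=np.radians(-97.7);ex=np.array([np.cos(th),np.sin(th)])
qs=np.r_[np.linspace(0,1.6,21),1.67,1.74,1.80,1.85,1.88]
pos=np.array([np.r_[ex*.12*np.cos(q),.12*np.sin(q)] for q in qs]);
d=np.diff(pos.round(4),axis=0)
for q,a,p in zip(qs[1:],d,pos[1:]):print(q.round(2),"; %.4f %.4f %.4f 0 1"%tuple(a),(p-pos[0]+[.6417,.038,.0546]).round(4))
```

```text
0.08 ; 0.0001 0.0004 0.0096 0 1 [0.6418 0.0384 0.0642]
0.16 ; 0.0001 0.0011 0.0095 0 1 [0.6419 0.0395 0.0737]
0.24 ; 0.0003 0.0019 0.0094 0 1 [0.6422 0.0414 0.0831]
0.32 ; 0.0003 0.0026 0.0092 0 1 [0.6425 0.044  0.0923]
0.4 ; 0.0005 0.0034 0.0090 0 1 [0.643  0.0474 0.1013]
0.48 ; 0.0005 0.0040 0.0087 0 1 [0.6435 0.0514 0.11  ]
0.56 ; 0.0007 0.0047 0.0083 0 1 [0.6442 0.0562 0.1183]
0.64 ; 0.0007 0.0054 0.0080 0 1 [0.6449 0.0615 0.1263]
0.72 ; 0.0008 0.0060 0.0074 0 1 [0.6457 0.0675 0.1337]
0.8 ; 0.0009 0.0065 0.0070 0 1 [0.6466 0.0741 0.1407]
0.88 ; 0.0010 0.0071 0.0064 0 1 [0.6475 0.0811 0.1471]
0.96 ; 0.0010 0.0076 0.0058 0 1 [0.6486 0.0887 0.1529]
1.04 ; 0.0011 0.0080 0.0052 0 1 [0.6496 0.0967 0.1581]
1.12 ; 0.0011 0.0084 0.0045 0 1 [0.6508 0.1051 0.1626]
1.2 ; 0.0012 0.0087 0.0038 0 1 [0.652  0.1138 0.1664]
1.28 ; 0.0012 0.0090 0.0032 0 1 [0.6532 0.1228 0.1696]
1.36 ; 0.0012 0.0092 0.0023 0 1 [0.6544 0.132  0.1719]
1.44 ; 0.0013 0.0094 0.0017 0 1 [0.6557 0.1414 0.1736]
1.52 ; 0.0013 0.0095 0.0008 0 1 [0.657  0.1509 0.1744]
1.6 ; 0.0013 0.0095 0.0001 0 1 [0.6582 0.1604 0.1745]
1.67 ; 0.0011 0.0083 -0.0005 0 1 [0.6594 0.1687 0.174 ]
1.74 ; 0.0011 0.0082 -0.0011 0 1 [0.6605 0.1769 0.1729]
1.8 ; 0.0010 0.0070 -0.0014 0 1 [0.6614 0.1839 0.1715]
1.85 ; 0.0007 0.0058 -0.0015 0 1 [0.6622 0.1897 0.17  ]
1.88 ; 0.0005 0.0034 -0.0011 0 1 [0.6627 0.1931 0.1689]
```

>>> drive_tool --moves "0 0.001 0 0 1;0.0001 0.0004 0.0096 0 1;0.0001 0.0011 0.0095 0 1;0.0003 0.0019 0.0094 0 1;0.0003 0.0026 0.0092 0 1;0.0005 0.0034 0.009 0 1;0 0 0 0 1"

```text
time: 6.4
ee_pos: [0.6428, 0.0467, 0.1016]
eef_rot: [0.706, -0.048, -0.705, -0.047]
ft_force: [2.8, 0.6, -6.2]
width: 0.0104
```

Run:
```python
from h import *
s=cam("side");crop(s,200,180,380,380,3,"b3");print(r.read_state()["ee_pos"],r.read_state()["ft_force"])
```

```text
[0.64276148 0.04653581 0.10111174] [ 2.5479719   1.03315365 -5.06698982]
```

View pics/b3.png

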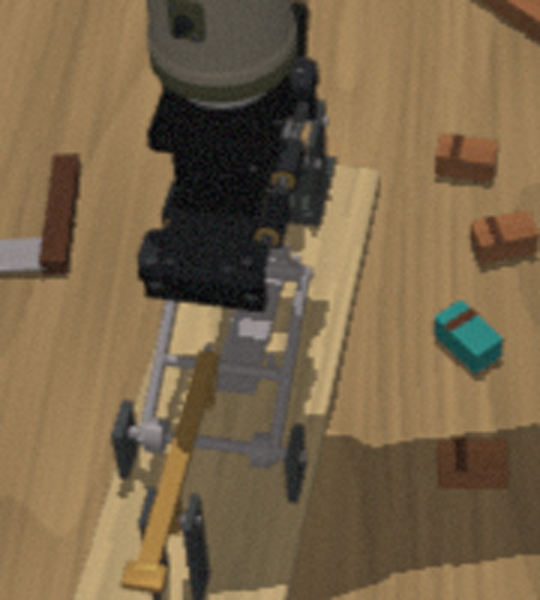

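>>> drive_tool --moves "0.0005 0.0045 0.0087 0 1;0.0007 0.0047 0.0083 0 1;0.0007 0.0054 0.008 0 1;0.0008 0.006 0.0074 0 1;0.0009 0.0065 0.007 0 1;0.001 0.0071 0.0064 0 1;0.001 0.0076 0.0058 0 1;0.0011 0.008 0.0052 0 1;0 0 0 0 1"

```text
time: 7.58
ee_pos: [0.6495, 0.0928, 0.1606]
eef_rot: [0.706, -0.051, -0.705, -0.047]
ft_force: [-9.3, -15.5, 13.0]
width: 0.0103
```

Run:
```python
from h import *
s=cam("side");t=cam("top");crop(s,200,180,380,380,3,"b4");crop(t,200,170,400,300,4,"b4t");print(r.read_state())
```

```text
{'time': 7.675, 'joint_positions': array([ 0.1535194 ,  0.49537219, -0.5056971 ,  1.44113821,  0.24989286,
        1.27051202, -2.08526602]), 'joint_vel': array([ 1.78029771e-03, -5.23798144e-05,  1.14810150e-03,  2.32503477e-03,
       -6.44425151e-04, -2.44027491e-03,  1.45785033e-03]), 'joint_torque': array([-9.21828568e+00, -6.07948422e+01, -1.55877489e+01, -3.62974370e+01,
       -3.82699907e+00, -4.79035154e+00,  1.69066427e-02]), 'ee_pos': array([0.64942108, 0.09224411, 0.16026666]), 'eef_rot': array([-0.7053583 ,  0.05134426,  0.70544752,  0.04666078]), 'ft_force': array([ -8.30636693, -15.40909946,  13.37695863]), 'torque': array([-3.68026936e+00,  1.96702962e+00,  3.43764512e-03]), 'width': 0.010769422097223907}
```

View pics/b4.png

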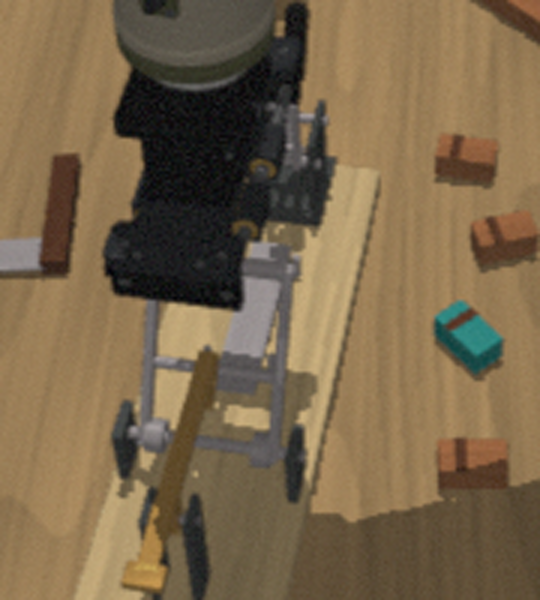

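View pics/b4t.png

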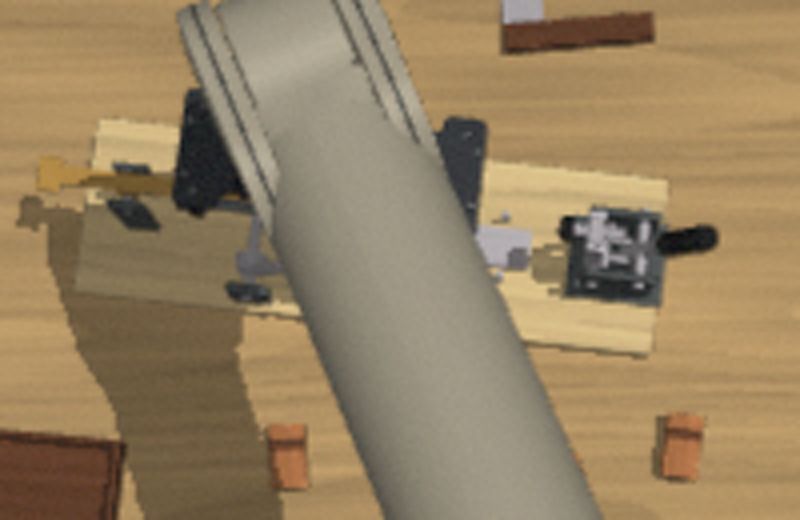

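Run:
```python
from h import *
s=cam("side");o=np.array([.6568,.157]);th=np.radians(-97.7)
for q in np.arange(0,1.9,.1):
    B=proj(s,T(o,th,[.12*np.cos(q),-.041,.052+.12*np.sin(q)]));C=proj(s,T(o,th,[.05*np.cos(q),.041,.052+.05*np.sin(q)]));C2=proj(s,T(o,th,[.05*np.cos(q),-.041,.052+.05*np.sin(q)]))
    print(q.round(1),((B-[200,180])*3).round(),((C-[200,180])*3).round(),((C2-[200,180])*3).round())
```

```text
0.0 [308. 307.] [167. 373.] [288. 389.]
0.1 [307. 297.] [166. 368.] [288. 385.]
0.2 [306. 287.] [165. 365.] [287. 381.]
0.3 [305. 280.] [164. 362.] [287. 378.]
0.4 [304. 273.] [163. 359.] [286. 376.]
0.5 [302. 269.] [161. 358.] [285. 374.]
0.6 [299. 266.] [160. 357.] [284. 373.]
0.7 [297. 264.] [158. 357.] [283. 373.]
0.8 [294. 265.] [156. 358.] [282. 374.]
0.9 [291. 268.] [154. 359.] [280. 376.]
1.0 [287. 272.] [152. 361.] [279. 378.]
1.1 [284. 279.] [150. 364.] [277. 381.]
1.2 [280. 287.] [148. 368.] [276. 385.]
1.3 [276. 298.] [146. 373.] [274. 390.]
1.4 [272. 310.] [144. 378.] [273. 395.]
1.5 [268. 324.] [142. 383.] [271. 401.]
1.6 [263. 339.] [140. 390.] [269. 407.]
1.7 [259. 357.] [138. 397.] [268. 414.]
1.8 [255. 375.] [136. 404.] [266. 422.]
```

The bail is following at about 1 rad, but the bar is rolling on the front finger and creeping towards the tips. That explains the force building up. I'll ease it back down under grip, take hold deeper, and allow for the roll on the next draw.

>>> drive_tool --moves "-0.0011 -0.008 -0.0052 0 1;-0.001 -0.0076 -0.0058 0 1;-0.001 -0.0071 -0.0064 0 1;-0.0009 -0.0065 -0.007 0 1;-0.0008 -0.006 -0.0074 0 1;-0.0007 -0.0054 -0.008 0 1;0 0 0 0 1"

```text
time: 8.6
ee_pos: [0.644, 0.0546, 0.1189]
eef_rot: [-0.705, 0.049, 0.706, 0.048]
ft_force: [-1.6, -6.0, 3.0]
width: 0.0108
```

>>> drive_tool --moves "-0.0007 -0.0047 -0.0083 0 1;-0.0005 -0.0045 -0.0087 0 1;-0.0005 -0.0034 -0.009 0 1;-0.0003 -0.0026 -0.0092 0 1;0 0 0 0 1"

```text
time: 9.22
ee_pos: [0.6421, 0.041, 0.0824]
eef_rot: [-0.705, 0.048, 0.706, 0.048]
ft_force: [-0.5, -4.0, 0.9]
width: 0.0105
```

>>> drive_tool --moves "-0.0003 -0.0019 -0.0094 0 1;-0.0001 -0.0011 -0.0095 0 1;-0.0001 -0.0004 -0.0096 0 1;0 0 0 0 1;0 0 0 0 1"

```text
time: 9.85
ee_pos: [0.6417, 0.0381, 0.0546]
eef_rot: [0.706, -0.047, -0.705, -0.048]
ft_force: [-1.2, -1.5, 3.4]
width: 0.0103
```

>>> drive_tool --moves "0 0 0 0 0.8;0 0 0 0 0.7;0 0 0 0 0.7;0 0 -0.004 0 0.7;0 0 -0.004 0 0.7;0 0 0 0 0.7"

```text
time: 10.6
ee_pos: [0.6412, 0.0378, 0.0459]
eef_rot: [-0.705, 0.048, 0.706, 0.048]
ft_force: [0.1, 0.7, -1.0]
width: 0.0262
```

>>> drive_tool --moves "0 0 0 0 0.8;0 0 0 0 0.9;0 0 0 0 1;0 0 0 0 1;0 0 0 0 1" --newtons 35

```text
time: 11.22
ee_pos: [0.6416, 0.038, 0.0466]
eef_rot: [0.706, -0.047, -0.705, -0.048]
ft_force: [0.3, 2.1, -0.0]
width: 0.0106
```

Run:
```python
from h import *
th=np.radians(-97.7);ex=np.array([np.cos(th),np.sin(th)])
qs=np.r_[np.linspace(0,1.6,21),1.67,1.74,1.80,1.85,1.88]
pos=np.array([np.r_[ex*.12*np.cos(q),.12*np.sin(q)+.0058*q] for q in qs]);
d=np.diff(pos.round(4),axis=0)
for q,a,p in zip(qs[1:],d,pos[1:]):print(q.round(2),"; %.4f %.4f %.4f 0 1"%tuple(a),(p-pos[0]+[.6415,.038,.0459]).round(4))
```

```text
0.08 ; 0.0001 0.0004 0.0101 0 1 [0.6416 0.0384 0.056 ]
0.16 ; 0.0001 0.0011 0.0099 0 1 [0.6417 0.0395 0.0659]
0.24 ; 0.0003 0.0019 0.0099 0 1 [0.642  0.0414 0.0758]
0.32 ; 0.0003 0.0026 0.0097 0 1 [0.6423 0.044  0.0855]
0.4 ; 0.0005 0.0034 0.0095 0 1 [0.6428 0.0474 0.095 ]
0.48 ; 0.0005 0.0040 0.0091 0 1 [0.6433 0.0514 0.1041]
0.56 ; 0.0007 0.0047 0.0088 0 1 [0.644  0.0562 0.1129]
0.64 ; 0.0007 0.0054 0.0084 0 1 [0.6447 0.0615 0.1213]
0.72 ; 0.0008 0.0060 0.0079 0 1 [0.6455 0.0675 0.1292]
0.8 ; 0.0009 0.0065 0.0074 0 1 [0.6464 0.0741 0.1366]
0.88 ; 0.0010 0.0071 0.0069 0 1 [0.6473 0.0811 0.1435]
0.96 ; 0.0010 0.0076 0.0063 0 1 [0.6484 0.0887 0.1498]
1.04 ; 0.0011 0.0080 0.0056 0 1 [0.6494 0.0967 0.1554]
1.12 ; 0.0011 0.0084 0.0050 0 1 [0.6506 0.1051 0.1604]
1.2 ; 0.0012 0.0087 0.0043 0 1 [0.6518 0.1138 0.1647]
1.28 ; 0.0012 0.0090 0.0036 0 1 [0.653  0.1228 0.1683]
1.36 ; 0.0012 0.0092 0.0028 0 1 [0.6542 0.132  0.1711]
1.44 ; 0.0013 0.0094 0.0021 0 1 [0.6555 0.1414 0.1732]
1.52 ; 0.0013 0.0095 0.0014 0 1 [0.6568 0.1509 0.1746]
1.6 ; 0.0013 0.0095 0.0005 0 1 [0.658  0.1604 0.1751]
1.67 ; 0.0011 0.0083 -0.0001 0 1 [0.6592 0.1687 0.175 ]
1.74 ; 0.0011 0.0082 -0.0007 0 1 [0.6603 0.1769 0.1743]
1.8 ; 0.0010 0.0070 -0.0011 0 1 [0.6612 0.1839 0.1732]
1.85 ; 0.0007 0.0058 -0.0012 0 1 [0.662  0.1897 0.172 ]
1.88 ; 0.0005 0.0034 -0.0009 0 1 [0.6625 0.1931 0.1711]
```

>>> drive_tool --moves "0.0001 0.0004 0.0101 0 1;0.0001 0.0011 0.0099 0 1;0.0003 0.0019 0.0099 0 1;0.0003 0.0026 0.0097 0 1;0.0005 0.0034 0.0095 0 1;0.0005 0.004 0.0091 0 1;0.0007 0.0047 0.0088 0 1;0 0 0 0 1"

```text
time: 12.22
ee_pos: [0.644, 0.0564, 0.1139]
eef_rot: [0.706, -0.047, -0.705, -0.047]
ft_force: [3.8, 3.3, -8.5]
width: 0.0108
```

>>> drive_tool --moves "0.0007 0.0054 0.0082 0 1;0.0008 0.006 0.0077 0 1;0.0009 0.0065 0.0073 0 1;0.001 0.0071 0.0068 0 1;0.001 0.0076 0.0062 0 1;0.0011 0.008 0.0056 0 1;0 0 0 0 1"

```text
time: 13.1
ee_pos: [0.6496, 0.0967, 0.1559]
eef_rot: [0.706, -0.048, -0.705, -0.047]
ft_force: [1.5, -2.7, -7.1]
width: 0.0108
```

>>> drive_tool --moves "0.0011 0.0084 0.005 0 1;0.0012 0.0087 0.0043 0 1;0.0012 0.009 0.0036 0 1;0.0012 0.0092 0.0028 0 1;0.0013 0.0094 0.0021 0 1;0 0 0 0 1"

```text
time: 13.85
ee_pos: [0.6558, 0.142, 0.1738]
eef_rot: [0.706, -0.047, -0.705, -0.047]
ft_force: [-0.4, -5.0, -3.6]
width: 0.0107
```

Run:
```python
from h import *
s=cam("side");t=cam("top");crop(s,200,180,380,380,3,"b5");print(r.read_state()["ft_force"])
```

```text
[-0.24554036 -4.91327681 -2.81795925]
```

View pics/b5.png

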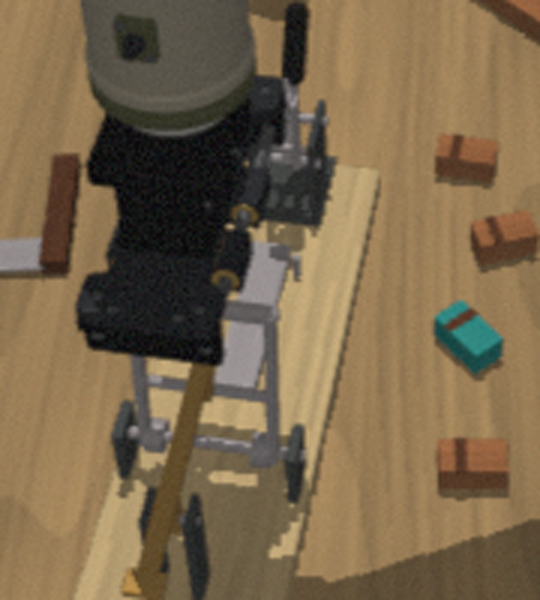

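The bar's right end is at (275,312), so q is about 1.4, and the catch is lifting. I'll continue.

>>> drive_tool --moves "0.0013 0.0095 0.0014 0 1;0.0013 0.0095 0.0005 0 1;0.0011 0.0083 -0.0001 0 1;0.0011 0.0082 -0.0007 0 1;0 0 0 0 1"

```text
time: 14.58
ee_pos: [0.6606, 0.1768, 0.1747]
eef_rot: [0.706, -0.048, -0.705, -0.047]
ft_force: [-1.0, -6.6, -1.2]
width: 0.0108
```

>>> drive_tool --moves "0.001 0.007 -0.0011 0 1;0.0007 0.0058 -0.0012 0 1;0.0004 0.0028 -0.0007 0 1;0 0 0 0 1;0 0 0 0 1"

```text
time: 15.2
ee_pos: [0.6626, 0.1916, 0.1719]
eef_rot: [0.706, -0.048, -0.705, -0.047]
ft_force: [-1.0, -6.3, -0.4]
width: 0.0107
```

Run:
```python
from h import *
s=cam("side");t=cam("top");crop(s,200,180,380,380,3,"b6");print(r.read_state()["ft_force"])
```

```text
[-0.90073963 -7.73644179 -0.14116649]
```

View pics/b6.png

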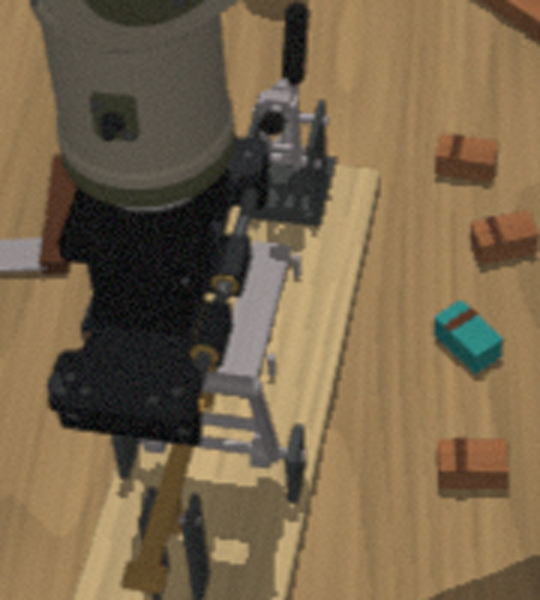

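>>> drive_tool --moves "-0.0006 -0.004 0.0008 0 1;-0.0006 -0.004 0.0008 0 1;-0.0005 -0.004 0.0007 0 1;0 0 0 0 1;0 0 0 0 1"

```text
time: 15.92
ee_pos: [0.6611, 0.1811, 0.1745]
eef_rot: [0.706, -0.047, -0.705, -0.048]
ft_force: [0.8, -1.8, 4.2]
width: 0.0112
```

>>> drive_tool --moves "-0.0003 -0.002 0.0003 0 1;-0.0003 -0.002 0.0003 0 1;0 0 0 0 1;0 0 0 0 1"

```text
time: 16.42
ee_pos: [0.6605, 0.1772, 0.1751]
eef_rot: [0.706, -0.047, -0.705, -0.048]
ft_force: [0.1, -0.9, 6.3]
width: 0.0108
```

>>> drive_tool --moves "-0.0002 -0.0015 0 0 1;-0.0002 -0.0015 0 0 1;0 0 0 0 1;0 0 0 0 1"

```text
time: 16.92
ee_pos: [0.6603, 0.1754, 0.1754]
eef_rot: [0.706, -0.046, -0.705, -0.048]
ft_force: [2.3, 2.7, 6.8]
width: 0.0104
```

Run:
```python
from h import *
s=cam("side");t=cam("top");crop(s,200,180,380,380,3,"b7");print(r.read_state()["ft_force"],r.read_state()["ee_pos"])
```

```text
[2.82085952 1.54132318 6.31297902] [0.66026945 0.17539296 0.17542565]
```

View pics/b7.png

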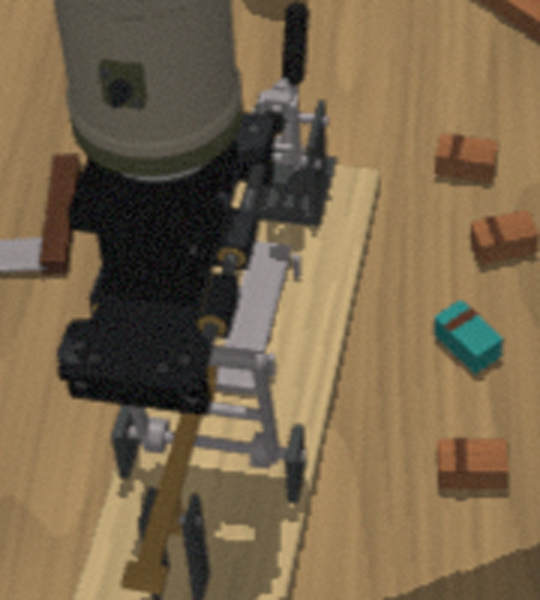

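>>> drive_tool --moves "0 0.0005 0 0 0.83;0 0 0 0 0.83;0 0 0 0 0.8;0 0 0 0 0.8"

```text
time: 17.52
ee_pos: [0.6596, 0.1737, 0.1739]
eef_rot: [-0.705, 0.048, 0.706, 0.048]
ft_force: [-0.4, -0.1, -0.7]
width: 0.0171
```

>>> drive_tool --moves "0 0 0 0 0.7;0 0 0 0 0.6;0 0 0 0 0.6;0 0 0.01 0 0.6;0 0 0.02 0 0.6;0 0 0.03 0 0.6;0 0 0.04 0 0.6;0 0 0.04 0 0.6;0 0 0 0 0.6"

```text
time: 18.65
ee_pos: [0.6608, 0.1746, 0.3198]
eef_rot: [0.708, -0.047, -0.703, -0.049]
ft_force: [0.9, 0.2, -0.2]
width: 0.0347
```

Run:
```python
from h import *
s=cam("side");t=cam("top");crop(s,200,180,380,380,3,"b8");print(r.read_state()["ft_force"],r.read_state()["ee_pos"])
```

```text
[ 0.81086331 -0.65900893 -0.83987738] [0.65983182 0.17391321 0.31541181]
```

View pics/b8.png

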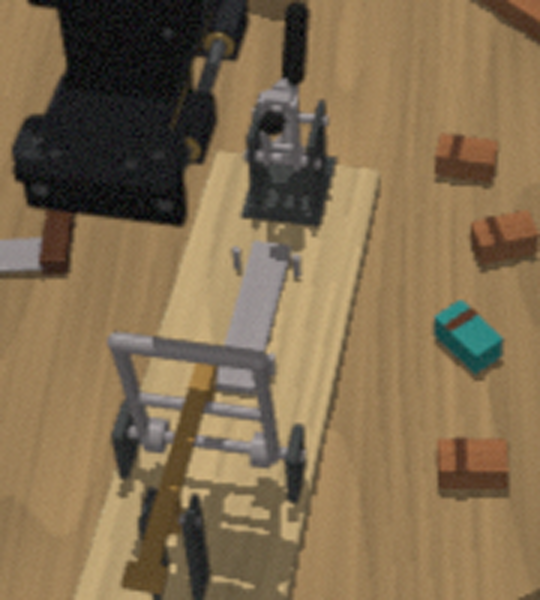

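>>> drive_tool --moves "-0.0205 -0.0516 0 -3.8 0.2;-0.0205 -0.0516 0 -3.8 0.2;-0.0205 -0.0516 0 -3.8 0.2;-0.0205 -0.0516 0 -3.8 0.2;-0.0205 -0.0516 0 -3.8 0.2;-0.0205 -0.0516 0 -3.8 0.2;-0.0205 -0.0516 0 -3.8 0.2;-0.0205 -0.0516 0 -3.8 0.2;-0.0205 -0.0516 0 -3.8 0.2;-0.0205 -0.0516 0 -4 0.2;0 0 -0.05 0 0.2;0 0 -0.05 0 0.2;0 0 0 0 0.2"

```text
time: 20.38
ee_pos: [0.4524, -0.3409, 0.2103]
eef_rot: [-0.648, 0.275, 0.654, 0.276]
ft_force: [-0.4, -0.0, 0.7]
width: 0.0696
```

Run:
```python
from h import *
from scipy.spatial.transform import Rotation as R
s=cam("side");crop(s,310,100,430,220,5,"c1")
st=r.read_state();J=R.from_quat(st["eef_rot"]).as_matrix()[:,1];print(st["ee_pos"],np.degrees(np.arctan2(J[1],J[0])))
```

```text
[ 0.45394017 -0.34174937  0.21348853] -135.92177647277128
```

View pics/c1.png

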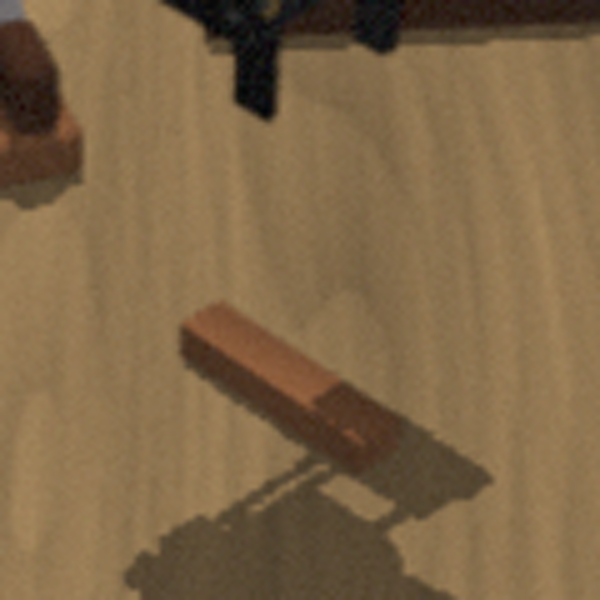

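Run:
```python
from h import *
s=cam("side")
W=np.array([ray(s,u/5+310-.4,v/5+100-.4,.022) for u,v in((181,325),(220,303),(402,430),(364,455))])
print(W.mean(0).round(4),[np.linalg.norm(W[i]-W[(i+1)%4]).round(4) for i in range(4)],np.degrees(np.arctan2(*(W[0]-W[3])[1::-1])),np.degrees(np.arctan2(*(W[1]-W[2])[1::-1])))
```

```text
[ 0.4549 -0.3377  0.022 ] [np.float64(0.0278), np.float64(0.1338), np.float64(0.0277), np.float64(0.1346)] -47.73265330787677 -47.78539425226657
```

>>> drive_tool --moves "0.001 0.001 -0.05 -0.6 0.2;0 0 -0.05 0 0.2;0 0 -0.05 0 0.2;0 0 -0.02 0 0.2;0 0 0 0 0.2;0 0 0 0 0.2"

```text
time: 21.22
ee_pos: [0.4574, -0.3423, 0.0467]
eef_rot: [0.651, -0.28, -0.648, -0.279]
ft_force: [0.3, 0.4, -0.5]
width: 0.0698
```

>>> drive_tool --moves "-0.001 0.0005 -0.016 0 0.2;0 0 -0.014 0 0.2;0 0 0 0 0.2;0 0 0 0 0.2" --newtons 25

```text
time: 21.72
ee_pos: [0.4548, -0.3407, 0.0141]
eef_rot: [-0.65, 0.279, 0.65, 0.279]
ft_force: [0.5, -1.5, 0.6]
width: 0.0698
```

>>> drive_tool --moves "0 0 0 0 0.5;0 0 0 0 0.8;0 0 0 0 1;0 0 0 0 1;0 0 0 0 1;0 0 0 0 1"

```text
time: 22.48
ee_pos: [0.4547, -0.3408, 0.0142]
eef_rot: [-0.65, 0.279, 0.65, 0.279]
ft_force: [-0.9, -0.5, 0.3]
width: 0.0299
```

>>> drive_tool --moves "0 0 0.03 0 1;0 0 0.05 0 1;0 0 0.05 0 1;0 0 0.05 0 1;0 0 0.05 0 1;0.0142 0.0284 0 9.9 1;0.0142 0.0284 0 9.9 1;0.0142 0.0284 0 9.9 1;0.0142 0.0284 0 9.9 1;0.0142 0.0284 0 9.9 1;0.0142 0.0284 0 9.9 1;0.0142 0.0284 0 9.9 1;0.0142 0.0284 0 9.9 1;0.0142 0.0284 0 9.9 1;0.0142 0.0284 0 9.9 1;0.0142 0.0284 0 9.9 1;0.0142 0.0284 0 9.9 1;0.0142 0.0284 0 9.9 1;0 0 0 0 1;0 0 0 0 1"

```text
time: 24.98
ee_pos: [0.6392, 0.0276, 0.2439]
eef_rot: [-0.533, -0.464, 0.534, -0.464]
ft_force: [0.2, -0.4, -0.4]
width: 0.0298
```

Run:
```python
from h import *
from scipy.spatial.transform import Rotation as R
s=cam("side","d1");t=cam("top","d1t")
st=r.read_state();J=R.from_quat(st["eef_rot"]).as_matrix()[:,1];print(st["ee_pos"],np.degrees(np.arctan2(J[1],J[0])),st["width"])
```

```text
[0.63918459 0.02700859 0.24410409] -7.9904491967315545 0.029996780544997197
```

View pics/d1.png

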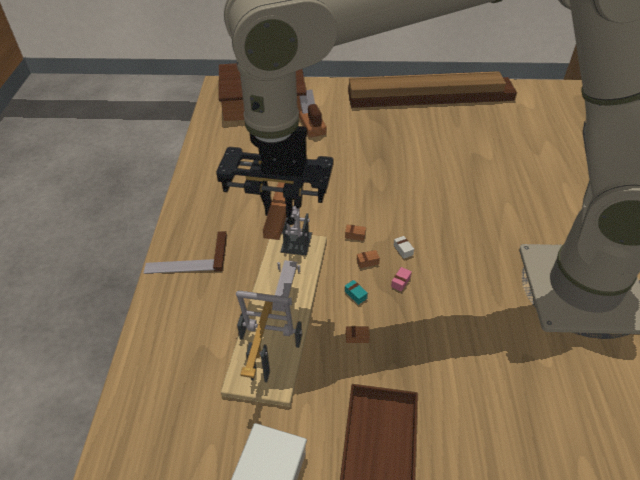

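View pics/d1t.png

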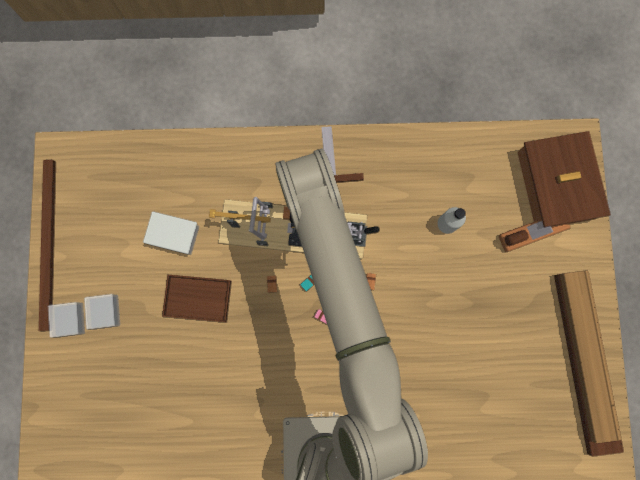

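Run:
```python
from h import *
s=cam("side");t=cam("top")
im=cv2.resize(s["color"][160:260,220:340,::-1],None,fx=6,fy=6,interpolation=cv2.INTER_CUBIC)
o=np.array([.6568,.157]);th=np.radians(-97.85)
z=.2441-.0142
# expected near-end corners relative to TCP at measured
tc=np.array([.6392,.0272]);
for y in(-.015,.015):
  for dz in(0,.022):
    p=T(tc,th,[-.065,y,z+dz]);u=(proj(s,p)-[220,160]+.5)*6-.5;cv2.circle(im,tuple(int(a) for a in u),3,(0,0,255),-1)
cv2.imwrite("pics/d2.png",im)
```

```text
(no output)
```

View pics/d2.png

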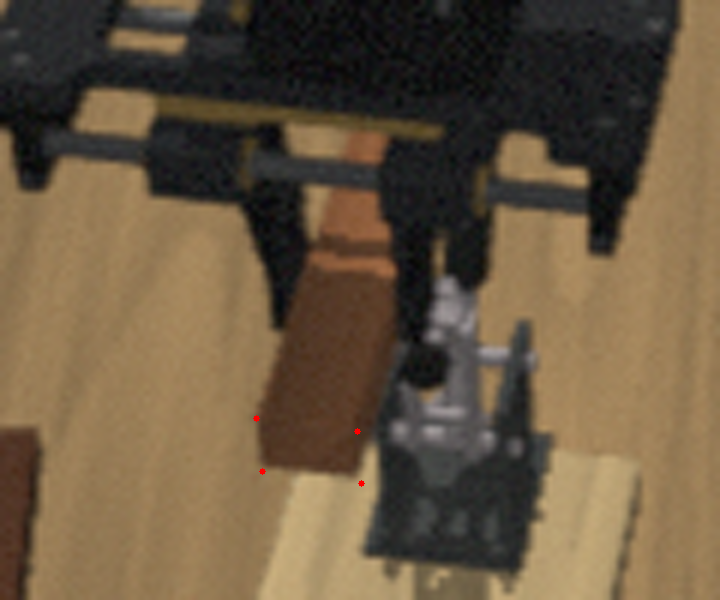

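>>> drive_tool --moves "0 0.001 -0.03 0.3 1;0 0 -0.04 0 1;0 0 -0.04 0 1;0 0 -0.04 0 1;0 0 -0.03 0 1;0 0 0 0 1;0 0 0 0 1"

```text
time: 26.05
ee_pos: [0.6401, 0.0293, 0.0658]
eef_rot: [0.532, 0.466, -0.531, 0.466]
ft_force: [-0.6, 0.3, -0.0]
width: 0.0296
```

Run:
```python
from h import *
from scipy.spatial.transform import Rotation as R
s=cam("side")
st=r.read_state();J=R.from_quat(st["eef_rot"]).as_matrix()[:,1];yaw=np.arctan2(J[1],J[0]);print(st["ee_pos"],np.degrees(yaw),st["ft_force"])
im=cv2.resize(s["color"][240:340,220:340,::-1],None,fx=6,fy=6,interpolation=cv2.INTER_CUBIC)
o=np.array([.6568,.157]);th=np.radians(-97.7)
z=st["ee_pos"][2]-.0142;tc=st["ee_pos"][:2]
def dot(p,c):
    u=(proj(s,p)-[220,240]+.5)*6-.5;cv2.circle(im,tuple(int(a) for a in u),3,c,-1)
for y in(-.015,.015):
  for dz in(0,.022): dot(T(tc,th,[-.065,y,z+dz]),(0,0,255))
for y in(-.014,.014): dot(T(o,th,[.065,y,.026]),(0,255,0))
for y in(-.022,.022): dot(T(o,th,[.085,y,.038]),(255,255,0))
cv2.imwrite("pics/d3.png",im)
```

```text
[0.64039417 0.02939831 0.06609778] -7.5541532118231185 [-0.26102907  1.0661319  -0.55876938]
```

View pics/d3.png

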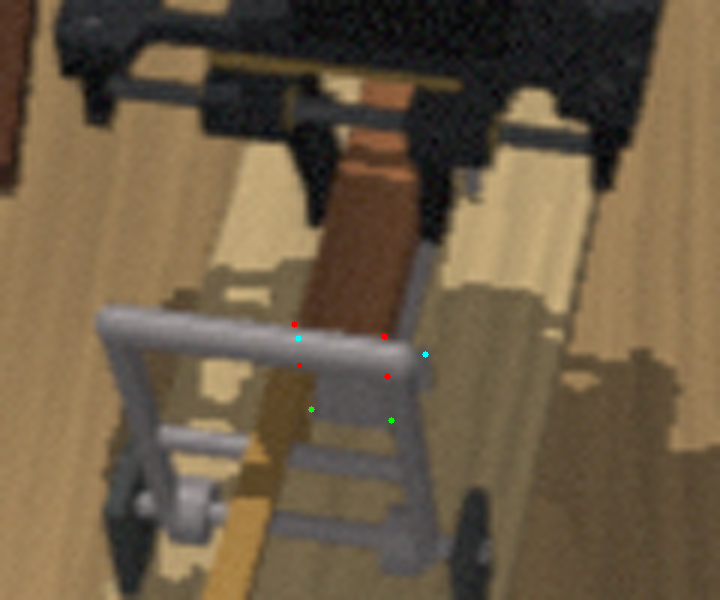

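>>> drive_tool --moves "-0.0006 -0.0005 -0.008 0 1;0 0 -0.008 0 1;0 0 -0.006 0 1;0 0 0 0 1;0 0 0 0 1"

```text
time: 26.72
ee_pos: [0.6388, 0.029, 0.0423]
eef_rot: [0.532, 0.466, -0.532, 0.466]
ft_force: [1.0, 0.2, -0.8]
width: 0.0299
```

>>> drive_tool --moves "0 0 -0.0015 0 1;0 0 0 0 1;0 0 0 0 1"

```text
time: 27.1
ee_pos: [0.6387, 0.0289, 0.0407]
eef_rot: [0.532, 0.466, -0.532, 0.466]
ft_force: [0.4, 0.2, -1.1]
width: 0.0297
```

Run:
```python
from h import *
t=cam("top");crop(t,250,180,370,270,6,"d4");st=r.read_state();print(st["ee_pos"],st["ft_force"])
```

```text
[0.63879438 0.0288911  0.04073958] [ 0.4929778   0.4752635  -1.17390077]
```

View pics/d4.png

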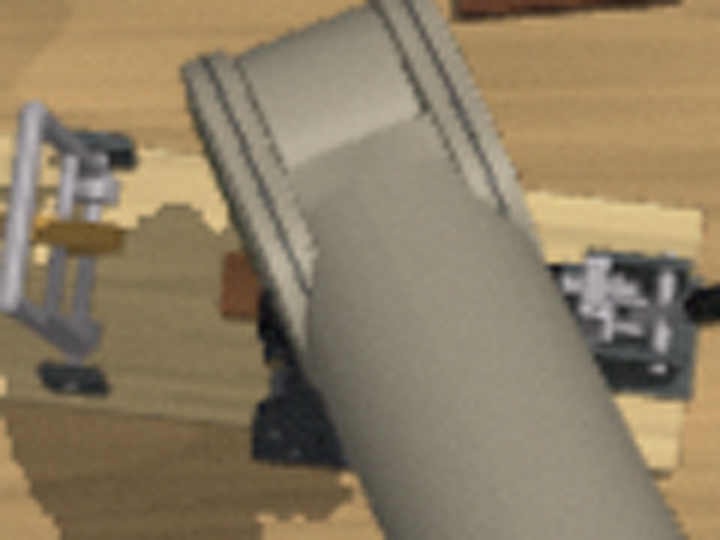

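>>> drive_tool --moves "0 0 -0.0008 0 1;0 0 0 0 1;0 0 0 0 0.7;0 0 0 0 0.5;0 0 0 0 0.45;0 0 0 0 0.45;0 0 0.02 0 0.45;0 0 0.04 0 0.45;0 0 0.05 0 0.45;0 0 0.05 0 0.45;-0.05 0 0.03 0 0.45;-0.06 0 0 0 0.45;-0.06 0 0 0 0.45;0 0 0 0 0.45"

```text
time: 28.9
ee_pos: [0.4654, 0.0289, 0.2311]
eef_rot: [-0.531, -0.465, 0.532, -0.468]
ft_force: [1.5, 0.2, 0.1]
width: 0.0481
```

Run:
```python
from h import *
s=cam("side");t=cam("top")
o=np.array([.6568,.157]);th=np.radians(-97.7)
for n,c,(x0,y0,x1,y1),k in(("side",s,(210,200,350,340),4),("top",t,(240,180,380,270),5.5)):
    im=cv2.resize(c["color"][y0:y1,x0:x1,::-1],None,fx=k,fy=k,interpolation=cv2.INTER_CUBIC)
    for p in [[.13+a,b,.048] for a in(-.065,.065) for b in(-.015,.015)]:
        u=(proj(c,T(o,th,p))-[x0,y0]+.5)*k-.5; cv2.circle(im,tuple(int(a) for a in u),2,(0,255,0),-1)
    cv2.imwrite(f"pics/e_{n}.png",im)
```

```text
(no output)
```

View pics/e_side.png

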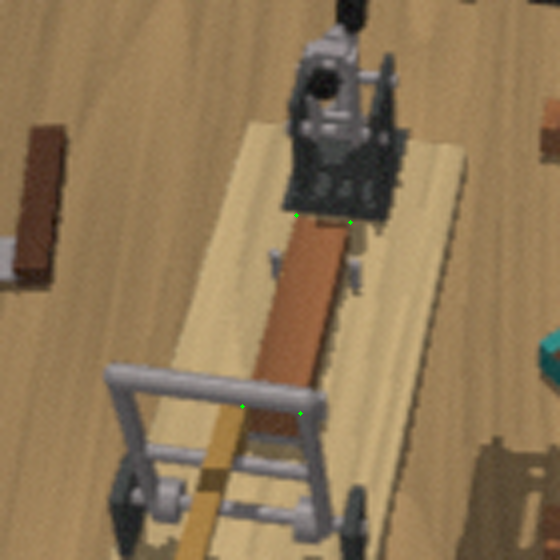

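View pics/e_top.png

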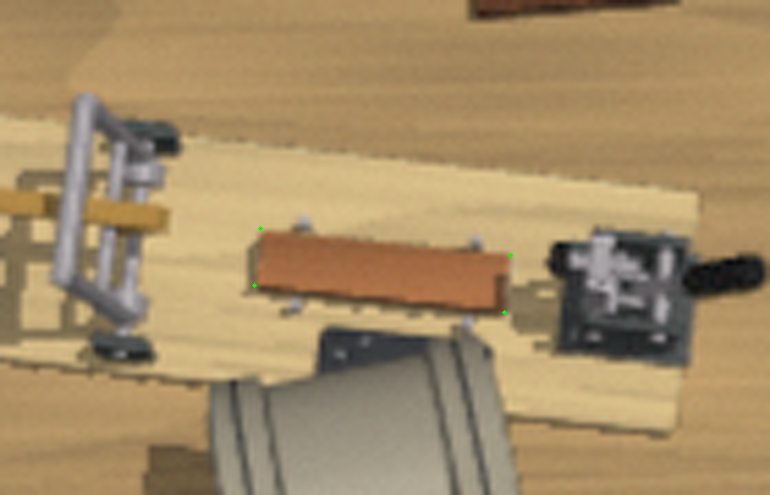

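Run:
```python
from h import *
s=cam("side");t=cam("top")
ct=lambda u,v:(u/4+200-.375,v/4+180-.375);cs=lambda u,v:(u/2.5+210-.3,v/2.5+170-.3)
o=np.array([.6568,.157]);th=np.radians(-97.7);c,sn=np.cos(th),np.sin(th)
p=tri(t,ct(712,197),s,cs(223,33));d=p[:2]-o;print(p.round(4),"tester",c*d[0]+sn*d[1],-sn*d[0]+c*d[1])
for px in(.24,.245,.25,.255,.26):
  print(px,[((proj(k,T(o,th,[px+.086*np.sin(.5),0,.081+.086*np.cos(.5)]))-off)*m).round() for k,off,m in((t,[199.6,179.6],4),(s,[209.7,169.7],2.5))],[((proj(k,T(o,th,[px+.026*np.sin(.5),0,.081+.026*np.cos(.5)]))-off)*m).round() for k,off,m in((t,[199.6,179.6],4),(s,[209.7,169.7],2.5))])
crop(s,270,160,330,260,6,"f1");crop(t,325,205,405,265,8,"f2")
```

```text
[ 0.6165 -0.1552  0.1488] tester 0.3147751227529838 0.0019305470001078975
0.24 [array([663., 193.]), array([217.,  52.])] [array([614., 202.]), array([213., 120.])]
0.245 [array([670., 194.]), array([218.,  48.])] [array([622., 203.]), array([214., 116.])]
0.25 [array([678., 195.]), array([219.,  44.])] [array([629., 204.]), array([215., 112.])]
0.255 [array([685., 196.]), array([220.,  40.])] [array([636., 204.]), array([216., 108.])]
0.26 [array([693., 196.]), array([221.,  37.])] [array([643., 205.]), array([217., 104.])]
```

View pics/f1.png

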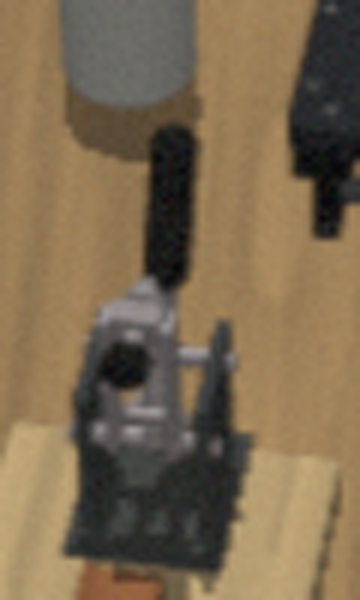

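View pics/f2.png

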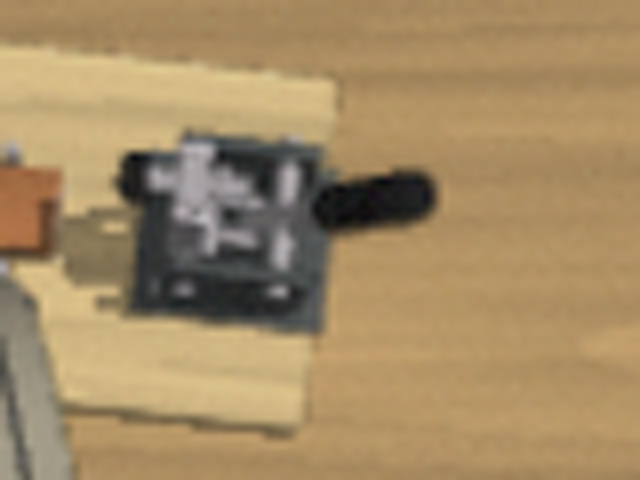

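>>> drive_tool --moves "0.0311 -0.0286 0 0 1;0.0311 -0.0286 0 0 1;0.0311 -0.0286 0 0 1;0.0311 -0.0286 0 0 1;0.0311 -0.0286 0 0 1;0 0 0 0 1;0 0 0 0 1;0 0 0 0 1"

```text
time: 30.1
ee_pos: [0.6243, -0.1129, 0.23]
eef_rot: [0.532, 0.467, -0.531, 0.466]
ft_force: [0.1, -0.1, -0.6]
width: 0.0006
```

Run:
```python
from h import *
th=np.radians(-97.7);ex=np.array([np.cos(th),np.sin(th)]);o=np.array([.6568,.157])
A=np.r_[np.linspace(.45,1.6,13)]
pos=[]
for a in A:
    X=.27+.062*np.sin(a)-.009*np.cos(a)-.0095;Z=.081+.062*np.cos(a)+.009*np.sin(a)+.011
    p=T(o,th,[X,.001,Z]);pos.append(p)
pos=np.array(pos).round(4)
for i,a in enumerate(A):print((a-.5).round(2),pos[i],"; %.4f %.4f %.4f 0 1"%tuple(pos[i]-pos[i-1]) if i else "")
st=r.read_state();print(st["ee_pos"],st["width"])
t=cam("top");print(ray(t,453,220,.16))
```

```text
-0.05 [ 0.6204 -0.12    0.1517] 
0.05 [ 0.6196 -0.1256  0.1497] ; -0.0008 -0.0056 -0.0020 0 1
0.14 [ 0.6189 -0.1309  0.1471] ; -0.0007 -0.0053 -0.0026 0 1
0.24 [ 0.6182 -0.136   0.1439] ; -0.0007 -0.0051 -0.0032 0 1
0.33 [ 0.6175 -0.1408  0.1404] ; -0.0007 -0.0048 -0.0035 0 1
0.43 [ 0.617  -0.1452  0.1363] ; -0.0005 -0.0044 -0.0041 0 1
0.53 [ 0.6164 -0.1492  0.1319] ; -0.0006 -0.0040 -0.0044 0 1
0.62 [ 0.6159 -0.1527  0.1271] ; -0.0005 -0.0035 -0.0048 0 1
0.72 [ 0.6155 -0.1558  0.1219] ; -0.0004 -0.0031 -0.0052 0 1
0.81 [ 0.6152 -0.1584  0.1165] ; -0.0003 -0.0026 -0.0054 0 1
0.91 [ 0.6149 -0.1605  0.1109] ; -0.0003 -0.0021 -0.0056 0 1
1.0 [ 0.6147 -0.162   0.1051] ; -0.0002 -0.0015 -0.0058 0 1
1.1 [ 0.6145 -0.163   0.0992] ; -0.0002 -0.0010 -0.0059 0 1
[ 0.6242503  -0.11294315  0.22996076] 0.0006166464738115575
[ 0.63387793 -0.35445135  0.16      ]
```

Now lower on the anvil side of the handle and look.

>>> drive_tool --moves "-0.003 0 -0.03 0 1;0 0 -0.03 0 1;0 0 -0.018 0 1;0 0 0 0 1;0 0 0 0 1"

```text
time: 30.78
ee_pos: [0.6219, -0.1139, 0.1532]
eef_rot: [0.532, 0.466, -0.531, 0.467]
ft_force: [0.1, -0.8, 0.5]
width: 0.0004
```

Run:
```python
from h import *
s=cam("side");crop(s,250,100,350,260,4,"f3");st=r.read_state();print(st["ee_pos"],st["ft_force"])
```

```text
[ 0.62201615 -0.11397259  0.15334083] [-0.2090872   0.28037809 -0.51649033]
```

View pics/f3.png

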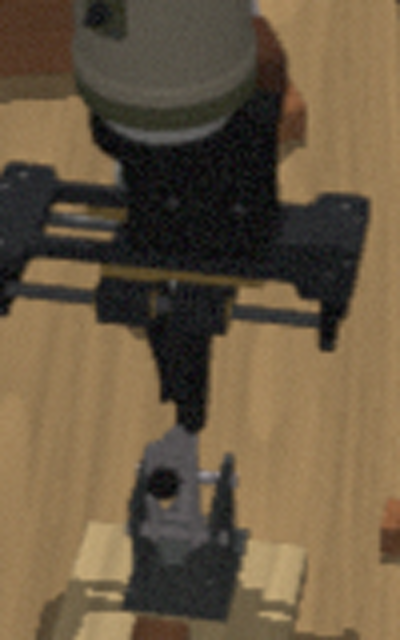

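>>> drive_tool --moves "-0.003 -0.006 -0.001 0 1;-0.0008 -0.0056 -0.002 0 1;-0.0007 -0.0053 -0.0026 0 1;-0.0007 -0.0051 -0.0032 0 1;-0.0007 -0.0048 -0.0035 0 1;0 0 0 0 1"

```text
time: 31.58
ee_pos: [0.6148, -0.1416, 0.1388]
eef_rot: [-0.532, -0.466, 0.532, -0.466]
ft_force: [0.8, -0.1, -0.3]
width: 0.0
```

Run:
```python
from h import *
s=cam("side");crop(s,250,100,350,260,4,"f4");st=r.read_state();print(st["ee_pos"],st["ft_force"])
```

```text
[ 0.61498086 -0.14116901  0.13906272] [-0.78442126 -0.21756983  0.08858052]
```

View pics/f4.png

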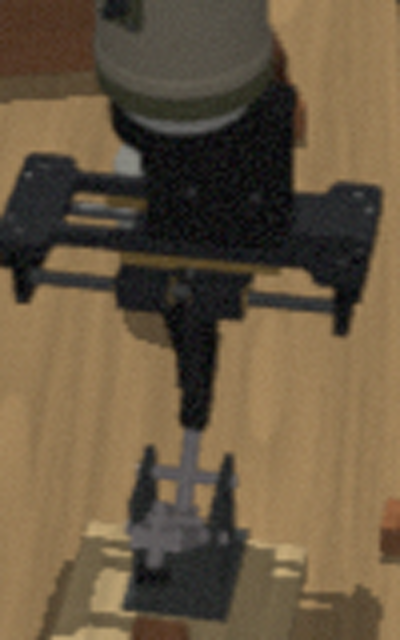

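The handle and pad are moving down smoothly. Continuing.

>>> drive_tool --moves "-0.0005 -0.0044 -0.0041 0 1;-0.0006 -0.004 -0.0044 0 1;-0.0005 -0.0035 -0.0048 0 1;-0.0004 -0.0031 -0.0052 0 1;0 0 0 0 1"

```text
time: 32.25
ee_pos: [0.6131, -0.1562, 0.1205]
eef_rot: [-0.532, -0.466, 0.532, -0.466]
ft_force: [0.1, -0.6, 0.8]
width: 0.0005
```

>>> drive_tool --moves "-0.0003 -0.0026 -0.0054 0 1;-0.0003 -0.0021 -0.0056 0 1;0 0 0 0 1"

```text
time: 32.62
ee_pos: [0.6124, -0.1609, 0.1093]
eef_rot: [-0.532, -0.466, 0.532, -0.466]
ft_force: [0.1, 0.7, 0.3]
width: 0.0003
```

>>> drive_tool --moves "-0.0002 -0.0015 -0.0058 0 1;-0.0002 -0.001 -0.003 0 1;0 0 0 0 1"

```text
time: 33.0
ee_pos: [0.6125, -0.1627, 0.102]
eef_rot: [0.532, 0.466, -0.532, 0.466]
ft_force: [-3.7, 1.6, 8.4]
width: 0.0004
```

Run:
```python
from h import *
s=cam("side");crop(s,250,100,350,260,4,"f5");st=r.read_state();print(st["ee_pos"],st["ft_force"])
```

```text
[ 0.61246151 -0.16278426  0.10193201] [-3.35630134  1.92162982  7.75108958]
```

View pics/f5.png

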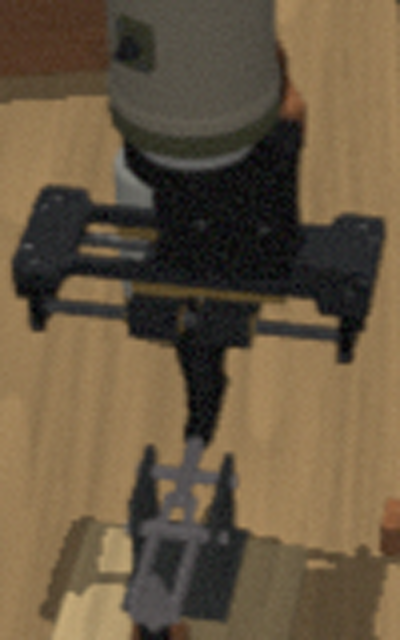

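>>> drive_tool --moves "0 -0.0008 -0.003 0 1;0 0 0 0 1;0 0 0 0 1"

```text
time: 33.42
ee_pos: [0.6127, -0.1628, 0.1015]
eef_rot: [0.532, 0.466, -0.531, 0.467]
ft_force: [-13.8, 5.0, 28.8]
width: 0.0006
```

>>> drive_tool --moves "0 -0.0005 -0.003 0 1;0 0 0 0 1;0 0 0 0 1"

```text
time: 33.8
ee_pos: [0.613, -0.1629, 0.1011]
eef_rot: [0.532, 0.466, -0.531, 0.467]
ft_force: [-24.1, 7.7, 50.4]
width: 0.0006
```

>>> drive_tool --moves "0 0.0013 0.006 0 1;0 0 0.03 0 1;0 0 0.05 0 1;0 0 0.05 0 1;0 0 0.03 0 1;-0.05 0 0 0 1;-0.06 0 0 0 1;-0.06 0 0 0 1;0 0 0 0 1"

```text
time: 34.92
ee_pos: [0.4388, -0.164, 0.2612]
eef_rot: [-0.531, -0.465, 0.534, -0.466]
ft_force: [0.6, -0.1, 0.3]
width: 0.0006
```

Run:
```python
from h import *
s=cam("side","k0");t=cam("top","k0t");crop(s,220,180,360,360,3.3,"f6");crop(t,250,190,410,290,5,"f7");st=r.read_state();print(st["ee_pos"],st["ft_force"])
```

```text
[ 0.44232615 -0.16347512  0.26165624] [ 0.20486769 -0.26564023  0.25750795]
```

View pics/f6.png

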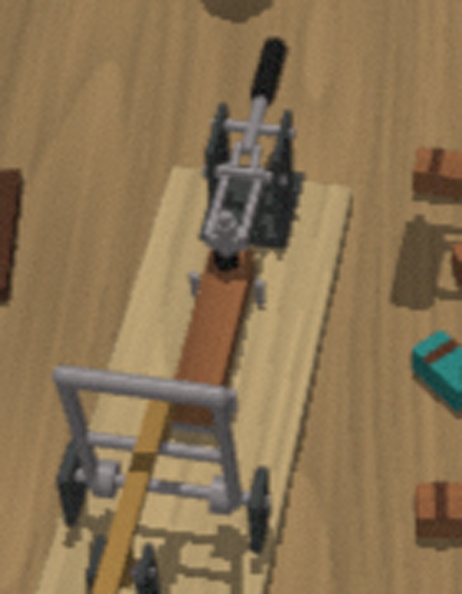

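View pics/f7.png

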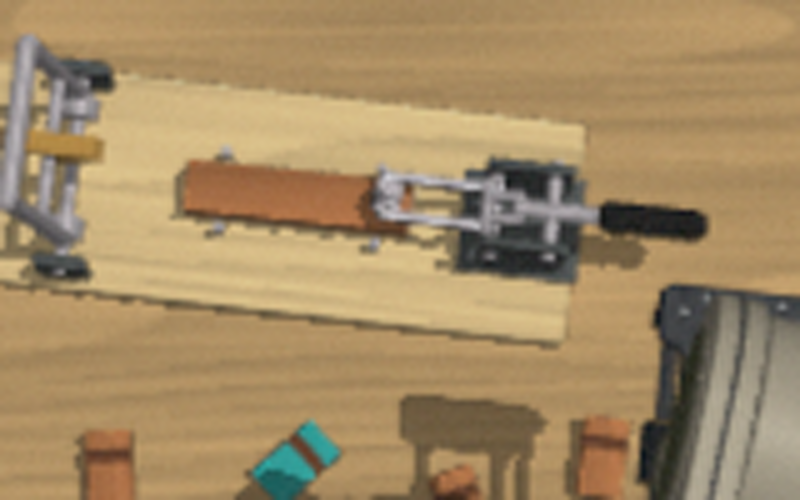

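Run:
```python
from h import *
s=cam("side");t=cam("top");crop(t,250,255,410,345,5,"m1");crop(s,330,210,430,360,4,"m2")
o=np.array([.6568,.157]);th=np.radians(-97.7)
for q in(.85,.95,1.05):
    p=T(o,th,[.27+.086*np.sin(.5+q),0,.081+.086*np.cos(.5+q)]);print(q,((proj(s,p)-[220,180]+.5)*3.3).round(),((proj(t,p)-[250,190]+.5)*5).round())
```

```text
0.85 [277.  29.] [702. 224.]
0.95 [278.  36.] [703. 227.]
1.05 [278.  45.] [702. 230.]
```

View pics/m1.png

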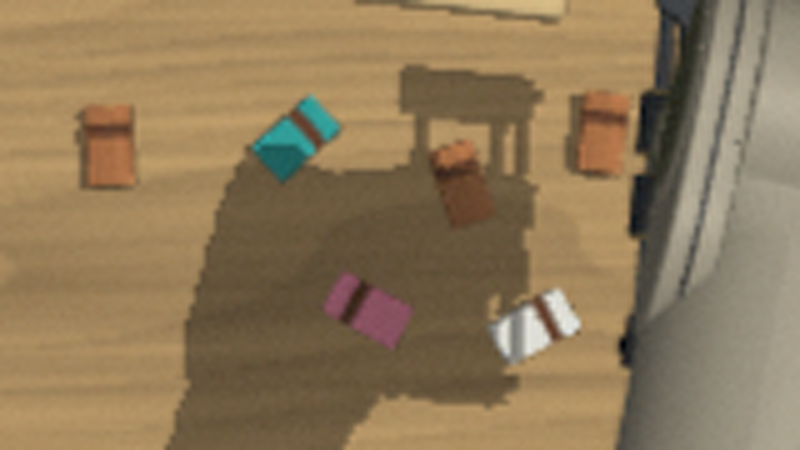

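View pics/m2.png

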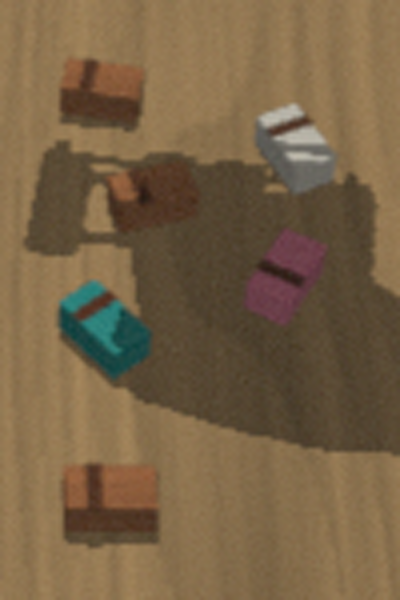

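Run:
```python
from h import *
s=cam("side");t=cam("top")
for n,S,U in(("A",[(67,60),(144,65),(140,98),(62,91)],[(582,92),(629,92),(623,176),(577,172)]),("C",[(66,466),(158,464),(158,513),(66,508)],[(82,105),(134,105),(135,188),(84,187)]),("B",[],[(429,152),(472,139),(496,215),(457,229)])):
    if S: W=np.array([ray(s,u/4+330-.4,v/4+210-.4,.022) for u,v in S]);print(n,"side",W.mean(0).round(4),np.degrees(np.arctan2(*(W[0]-W[1])[1::-1])).round(1),np.linalg.norm(W[0]-W[1]).round(3))
    W=np.array([ray(t,u/5+250-.4,v/5+255-.4,.021) for u,v in U]);print(n,"top",W.mean(0).round(4),np.degrees(np.arctan2(*(W[0]-W[3])[1::-1])).round(1),np.degrees(np.arctan2(*(W[1]-W[2])[1::-1])).round(1),np.linalg.norm(W[0]-W[3]).round(3),np.linalg.norm(W[0]-W[1]).round(3))
```

```text
A side [ 0.4883 -0.1422  0.022 ] -3.7 0.045
A top [ 0.4883 -0.142   0.021 ] -5.7 -6.4 0.046 0.027
C side [0.4877 0.1403 0.022 ] 3.2 0.046
C top [0.4877 0.1396 0.021 ] 0.7 -0.1 0.047 0.03
B top [ 0.4614 -0.0618  0.021 ] 18.3 15.7 0.046 0.026
```

Three brown stubs fit the description, at top-crop (603,132), (463,184) and (108,146). The turquoise, pink and white ones are the look-alikes. I'll pick stub A first.

>>> drive_tool --moves "0.0051 0.0024 0 10.2 0.2;0.0051 0.0024 0 10.2 0.2;0.0051 0.0024 0 10.2 0.2;0.0051 0.0024 0 10.2 0.2;0.0051 0.0024 0 10.2 0.2;0.0051 0.0024 0 10.2 0.2;0.0051 0.0024 0 10.2 0.2;0.0051 0.0024 0 10.2 0.2;0.0051 0.0024 0 10.2 0.2;0 0 -0.05 0 0.2;0 0 -0.05 0 0.2;0 0 -0.05 0 0.2;0 0 -0.04 0 0.2;0 0 0 0 0.2;0 0 0 0 0.2" --newtons 20

```text
time: 37.1
ee_pos: [0.4895, -0.1412, 0.0726]
eef_rot: [0.035, 0.706, -0.035, 0.707]
ft_force: [-0.4, 0.4, 1.2]
width: 0.0693
```

```bash
cat > q.py <<'E'
from h import *
from scipy.spatial.transform import Rotation as R
import sys
s=cam("side")
if len(sys.argv)>2: crop(s,*[int(v) for v in sys.argv[2:6]],4,sys.argv[1])
st=r.read_state();J=R.from_quat(st["eef_rot"]).as_matrix()[:,1];print(st["time"],st["ee_pos"].round(4),np.degrees(np.arctan2(J[1],J[0])).round(1),st["joint_positions"].round(2),st["width"],st["ft_force"].round(1))
E
python3 q.py n1 300 160 440 300
```

```text
37.15 [ 0.4897 -0.1415  0.073 ] 84.3 [ 0.78  0.31 -0.67  1.91  0.23  0.99  1.49] 0.06969945830598837 [0.6 0.4 0.4]
```

View pics/n1.png

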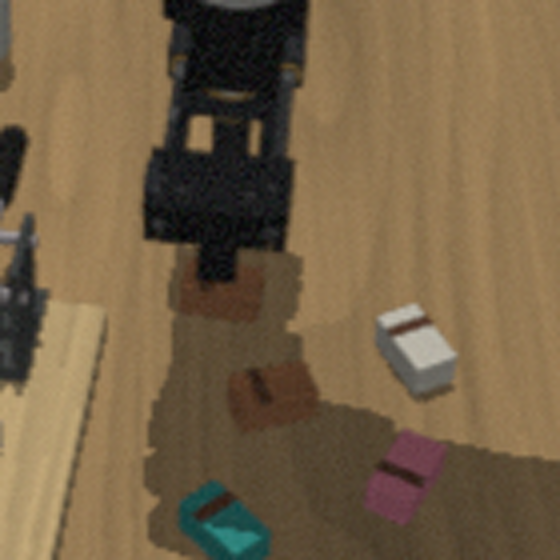

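>>> drive_tool --moves "-0.001 0 -0.025 0 0.2;0 0 -0.025 0 0.2;0 0 -0.009 0 0.2;0 0 0 0 0.2;0 0 0 0 0.5;0 0 0 0 0.8;0 0 0 0 1;0 0 0 0 1;0 0 0 0 1;0 0 0.03 0 1;0 0 0.05 0 1;0 0 0.05 0 1;0 0 0.03 0 1;0 0 0 0 1"

```text
time: 38.9
ee_pos: [0.4885, -0.1418, 0.1745]
eef_rot: [0.035, 0.705, -0.036, 0.708]
ft_force: [-0.1, 0.7, -1.5]
width: 0.0261
```

>>> drive_tool --moves "-0.003 0.0547 0 -9.1 1;-0.003 0.0547 0 -9.1 1;-0.003 0.0547 0 -9.1 1;-0.003 0.0547 0 -9.1 1;-0.003 0.0547 0 -9.1 1;-0.003 0.0547 0 -9.1 1;-0.003 0.0547 0 -9.1 1;-0.003 0.0547 0 -9.1 1;-0.003 0.0547 0 -9.1 1;-0.003 0.0547 0 -9.1 1;0 0 0 0 1;0 0 0 0 1"

```text
time: 40.4
ee_pos: [0.458, 0.3942, 0.1709]
eef_rot: [-0.52, -0.478, 0.521, -0.478]
ft_force: [0.8, -0.5, -0.3]
width: 0.0263
```

```bash
python3 q.py n2 330 330 470 480
```

```text
40.45 [0.4586 0.3934 0.1712] -4.9 [-0.16  0.44 -0.8   1.57  0.33  1.27 -1.1 ] 0.025874391201913236 [-0.2  0.  -0.3]
```

View pics/n2.png

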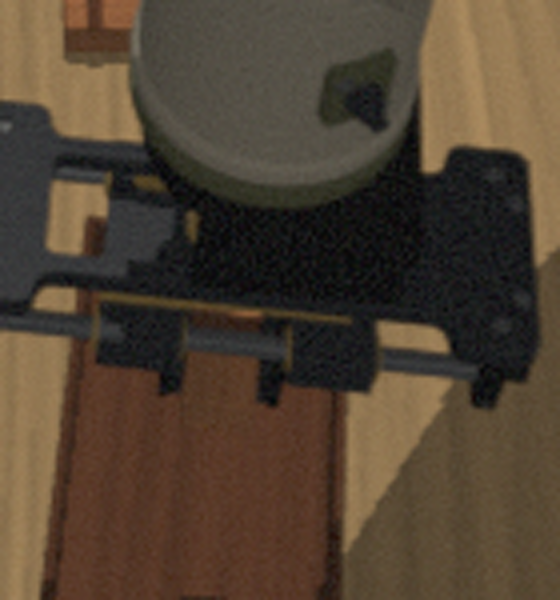

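>>> drive_tool --moves "0 0.011 -0.03 -1.7 1;0 0 -0.04 0 1;0 0 -0.04 0 1;0 0 -0.025 0 1;0 0 -0.012 0 1;0 0 0 0 1;0 0 0 0 1"

```text
time: 41.32
ee_pos: [0.4591, 0.406, 0.0266]
eef_rot: [0.529, 0.47, -0.528, 0.47]
ft_force: [-0.2, -0.5, 0.7]
width: 0.0264
```

Lower the last 6 mm, release, lift, and head to B (0.461, -0.062).

>>> drive_tool --moves "0 0 -0.005 0 1;0 0 0 0 1;0 0 0 0 0.7;0 0 0 0 0.55;0 0 0 0 0.55;0 0 0.02 0 0.55;0 0 0.05 0 0.55;0 0 0.05 0 0.4;0 0 0.03 0 0.3;0 0 0 0 0.2"

```text
time: 42.58
ee_pos: [0.4592, 0.4071, 0.1745]
eef_rot: [0.53, 0.47, -0.526, 0.47]
ft_force: [-0.3, 0.8, -0.7]
width: 0.0614
```

```bash
python3 q.py n3 330 360 450 480
python3 - <<'E'
from h import *
t=cam("top","n3t")
E
```

```text
42.625 [0.4587 0.4063 0.1724] -6.6 [-0.19  0.46 -0.8   1.54  0.34  1.28 -1.15] 0.06432342955544458 [-0.7 -0.  -0.4]
```

View pics/n3t.png

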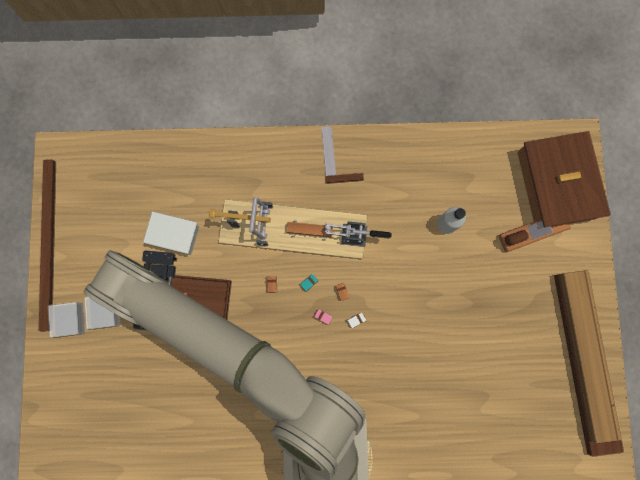

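>>> drive_tool --moves "0.0029 -0.0266 0 9.8 0.2;0.0029 -0.0266 0 9.8 0.2;0.0029 -0.0266 0 9.8 0.2;0.0029 -0.0266 0 9.8 0.2;0.0029 -0.0266 0 9.8 0.2;0.0029 -0.0266 0 9.8 0.2;0.0029 -0.0266 0 9.8 0.2;0.0029 -0.0266 0 9.8 0.2;0.0029 -0.0266 0 9.8 0.2;0.0029 -0.0266 0 9.8 0.2;0 0 -0.05 0 0.2;0 0 -0.05 0 0.2;0 0 0 0 0.2;0 0 0 0 0.2"

```text
time: 44.42
ee_pos: [0.4878, 0.1405, 0.0717]
eef_rot: [-0.008, 0.707, 0.009, 0.707]
ft_force: [-0.7, -0.5, 0.1]
width: 0.0698
```

```bash
python3 q.py n4 320 260 460 400
```

```text
44.475 [0.4883 0.1404 0.0722] 91.4 [ 0.52  0.43 -1.04  1.91  0.43  1.05  0.9 ] 0.06950365212233929 [ 0.7 -0.3  0.3]
```

View pics/n4.png

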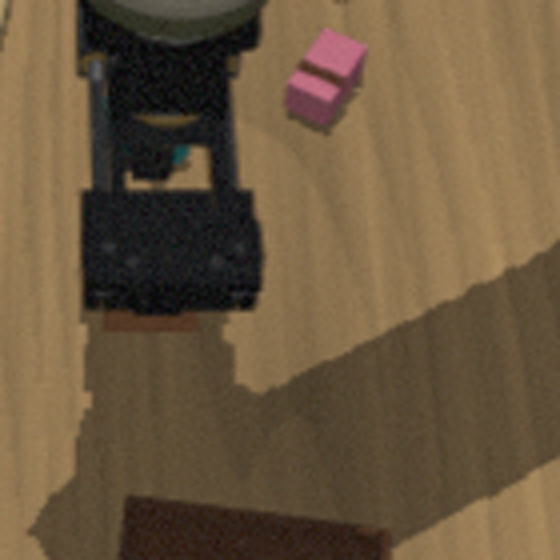

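>>> drive_tool --moves "0 0 -0.025 0 0.2;0 0 -0.025 0 0.2;0 0 -0.008 0 0.2;0 0 0 0 0.2;0 0 0 0 0.5;0 0 0 0 0.8;0 0 0 0 1;0 0 0 0 1;0 0 0 0 1;0 0 0.03 0 1;0 0 0.05 0 1;0 0 0.05 0 1;0 0 0.03 0 1;0 0 0 0 1"

```text
time: 46.22
ee_pos: [0.4885, 0.1401, 0.1743]
eef_rot: [-0.008, 0.706, 0.008, 0.708]
ft_force: [-0.5, 0.3, -0.6]
width: 0.0261
```

>>> drive_tool --moves "-0.0036 0.021 0 -9.8 1;-0.0036 0.021 0 -9.8 1;-0.0036 0.021 0 -9.8 1;-0.0036 0.021 0 -9.8 1;-0.0036 0.021 0 -9.8 1;-0.0036 0.021 0 -9.8 1;-0.0036 0.021 0 -9.8 1;-0.0036 0.021 0 -9.8 1;-0.0036 0.021 0 -9.8 1;-0.0036 0.021 0 -9.8 1;0 0 -0.05 0 1;0 0 -0.05 0 1;0 0 -0.03 0 1;0 0 -0.014 0 1;0 0 0 0 1;0 0 0 0 1"

```text
time: 48.22
ee_pos: [0.452, 0.3504, 0.0295]
eef_rot: [0.529, 0.47, -0.527, 0.47]
ft_force: [-0.5, -0.3, 0.4]
width: 0.026
```

Release, then go to B (0.461, -0.062) with a jaw angle of about 107°.

>>> drive_tool --moves "0 0 -0.008 0 1;0 0 0 0 1;0 0 0 0 0.7;0 0 0 0 0.55;0 0 0 0 0.55;0 0 0.02 0 0.55;0 0 0.05 0 0.55;0 0 0.05 0 0.4;0 0 0.03 0 0.3;0 0 0 0 0.2"

```text
time: 49.48
ee_pos: [0.4523, 0.3511, 0.1742]
eef_rot: [0.53, 0.47, -0.526, 0.471]
ft_force: [0.1, -0.1, 1.1]
width: 0.0611
```

>>> drive_tool --moves "0.0009 -0.0375 0 10.3 0.2;0.0009 -0.0375 0 10.3 0.2;0.0009 -0.0375 0 10.3 0.2;0.0009 -0.0375 0 10.3 0.2;0.0009 -0.0375 0 10.3 0.2;0.0009 -0.0375 0 10.3 0.2;0.0009 -0.0375 0 10.3 0.2;0.0009 -0.0375 0 10.3 0.2;0.0009 -0.0375 0 10.3 0.2;0.0009 -0.0375 0 10.3 0.2;0 -0.0375 0 10.3 0.2;0 0 -0.05 0 0.2;0 0 0 0 0.2;0 0 0 0 0.2"

```text
time: 51.22
ee_pos: [0.4608, -0.0615, 0.1216]
eef_rot: [-0.102, 0.7, 0.102, 0.7]
ft_force: [0.1, 0.3, -0.3]
width: 0.0695
```

```bash
python3 q.py n5 300 180 440 320
```

```text
51.275 [ 0.4612 -0.0616  0.1219] 106.6 [ 0.88  0.17 -0.89  1.97  0.15  1.07  1.78] 0.06940566669026482 [-0.1  0.3 -0.1]
```

View pics/n5.png

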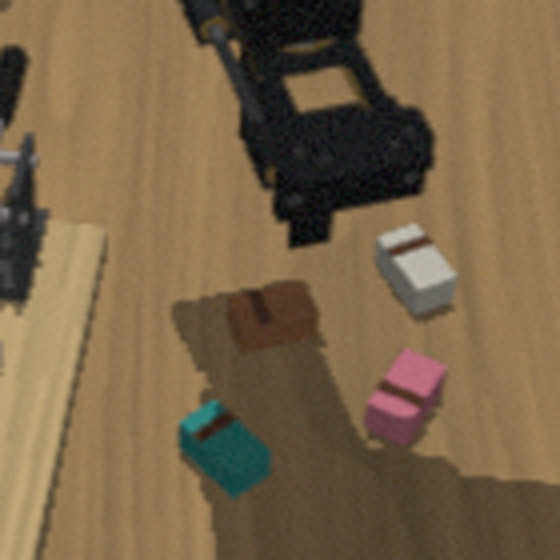

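>>> drive_tool --moves "0 0 -0.05 0 0.4;0 0 -0.035 0 0.4;0 0 -0.015 0 0.4;0 0 -0.008 0 0.4;0 0 0 0 0.4;0 0 0 0 0.7;0 0 0 0 1;0 0 0 0 1;0 0 0 0 1;0 0 0.03 0 1;0 0 0.05 0 1;0 0 0.05 0 1;0 0 0.03 0 1;0 0 0 0 1"

```text
time: 53.02
ee_pos: [0.4616, -0.0625, 0.1743]
eef_rot: [-0.102, 0.699, 0.101, 0.701]
ft_force: [0.7, -0.2, -1.3]
width: 0.026
```

>>> drive_tool --moves "-0.0014 0.0325 0 -10.3 1;-0.0014 0.0325 0 -10.3 1;-0.0014 0.0325 0 -10.3 1;-0.0014 0.0325 0 -10.3 1;-0.0014 0.0325 0 -10.3 1;-0.0014 0.0325 0 -10.3 1;-0.0014 0.0325 0 -10.3 1;-0.0014 0.0325 0 -10.3 1;-0.0014 0.0325 0 -10.3 1;-0.0014 0.0325 0 -10.3 1;-0.0014 0.0325 0 -10.3 1;0 0 -0.05 0 1;0 0 -0.05 0 1;0 0 -0.03 0 1;0 0 -0.014 0 1;0 0 0 0 1;0 0 0 0 1"

```text
time: 55.15
ee_pos: [0.4456, 0.2958, 0.0294]
eef_rot: [0.529, 0.469, -0.528, 0.47]
ft_force: [-0.2, 1.1, 0.5]
width: 0.0256
```

>>> drive_tool --moves "0 0 -0.008 0 1;0 0 0 0 1;0 0 0 0 0.7;0 0 0 0 0.55;0 0 0 0 0.55;0 0 0.02 0 0.55;0 0 0.05 0 0.55;0 0 0.05 0 0.4;0 0 0.03 0 0.3;-0.02 -0.0625 0 0 0.2;-0.02 -0.0625 0 0 0.2;0 -0.0625 0.03 0 0.2;0 -0.0625 0.03 0 0.2;0 -0.0625 0 0 0.2;0 -0.0625 0 0 0.2;0 -0.0625 0 0 0.2;0 0 0 0 0.2"

```text
time: 57.28
ee_pos: [0.4063, -0.1277, 0.2253]
eef_rot: [0.53, 0.468, -0.53, 0.468]
ft_force: [-0.4, 1.4, 0.8]
width: 0.0695
```

Run:
```python
from h import *
s=cam("side","z1");t=cam("top","z1t");st=r.read_state();print(st["time"],st["ee_pos"],st["ft_force"])
```

```text
57.375 [ 0.40707171 -0.12347764  0.22525991] [ 0.23785406  0.06659606 -0.40982913]
```

View pics/z1.png

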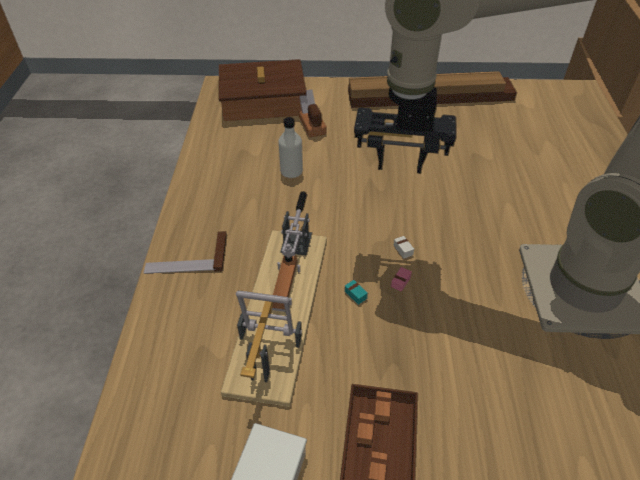

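View pics/z1t.png

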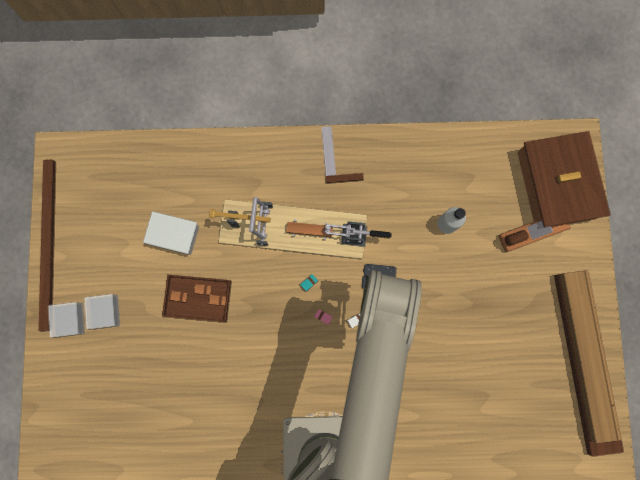

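Run:
```python
from h import *
s=cam("side");t=cam("top")
a=cv2.resize(s["color"][185:345,225:345,::-1],None,fx=3.6,fy=3.6,interpolation=cv2.INTER_CUBIC)
b=cv2.resize(s["color"][380:480,335:425,::-1],None,fx=3.6,fy=3.6,interpolation=cv2.INTER_CUBIC)
o=np.zeros((576,780,3),np.uint8);o[:a.shape[0],:a.shape[1]]=a;o[:b.shape[0],440:440+b.shape[1]]=b;cv2.imwrite("pics/z2.png",o)
crop(t,155,190,395,330,3.3,"z3")
```

```text
(no output)
```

View pics/z2.png

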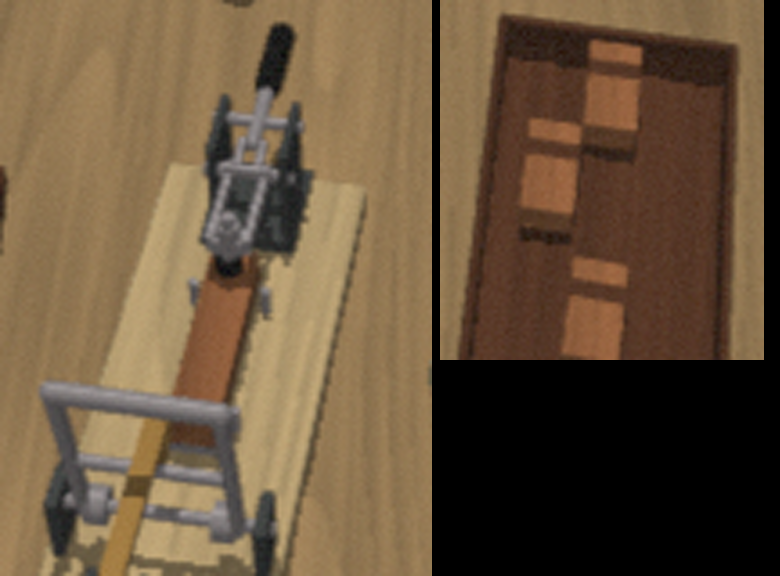

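View pics/z3.png

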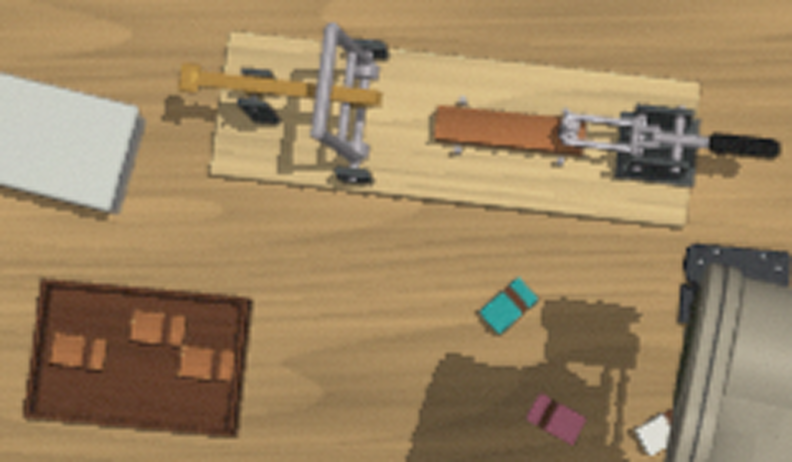

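Everything is in place: the bail is hooked, the strip is in the nest with the pad on it, the handle is over, and all three stubs lie in the tray. Handing in.

Run:
```python
from bench import ticket
print(ticket.close_job())
```

```text
the job is handed in; nothing more can be done
None
```

I handed the job in at about 57 s, with the tester set up in the order asked and all three brown stubs in the wooden tray.

- **Bail:** I drew it back under grip to about 1.87 rad, eased it to about 1.73 and let go once the catch had taken the load. The last pictures show it still hooked. My first draw had to be eased back down from about 1 rad, under grip the whole way, because the bar was rolling towards the fingertips. I gripped it deeper and drew again.
- **Strip:** It lies on the anvil between the guide pins. The overlay put it within about 1 to 2 mm of centre.
- **Clamp:** The pad is on the strip and the handle reads about 1.05 rad, fully shut. The fingertips pressed with up to about 50 N for a moment once the handle had reached its stop, well above the 2 to 8 N you gave. The gripper's body did not touch it and the wrist stayed under its 120 N limit.
- **Stubs:** I saw no fourth one. The middle stub in the tray now sits a couple of centimetres from where I put it, still flat inside.
- **Left alone:** I did not touch the fixings box, glue bottle, try square or the pink, turquoise and white look-alikes.

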